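# Fetch the desiccant can out of the amplifier bay

### The job

The small desiccant can hangs by its collar deep in the narrow bay of the opened radio amplifier. Take the hook rod from its leaning holder, hook the can's wire bail under the wire guard, lift the can off its rails and out of the bay, and set it down gently, standing upright in the steel tray. Then put the rod back in its holder as it stood; touch the can only with the rod, and leave the other things on the bench where they are.

Things in the scene. Friction and masses are not known exactly. Their poses are not given: they have to be found in the camera images.
- chassis: Opened amplifier, fixed box 228 x 250 x 160 mm, origin under its middle, knob panel facing -x, z up. The bay is a rectangular well in its middle, open at the top: inner x -108 to 30, y -33 to 33, floor z = 4, rim z = 160 (mm, this frame). Parts beside the bay reach z = 160; knobs stand out 20 mm from the panel.
- bay_mouth (a point): Middle of the open part of the bay's mouth, at rim height, chassis (-66.5, 0, 160) mm: 81.5 mm in x, 66 mm in y. The can comes out here only.
- guard_edge (a point): Middle of the front wire of the guard, chassis (-25, 0, 158.5) mm. From x = -26.5 back to x = 30 a grid of 3 mm wires with 7 mm gaps covers the mouth (z 157 to 160). The can hangs beneath it, so the rod goes in leaning, handle towards the panel side, and the can is drawn forward before it goes up.
- rail_front (a point): Middle between the front ends of the two rails, chassis (-45, 0, 46) mm, at the height of their tops. The rails run along x at the bay's sides (|y| 18 to 33, x -45 to 30); at the front each has an upturned lip 6 mm high (x -49 to -45), over which the can's collar must be lifted.
- can: Loose aluminium can, 0.12 kg, origin at the centre of its bottom, z up. Body 30 mm dia, 36 tall; collar 46 dia, z 36 to 40; above it a rigid bail of 4 mm wire in the can's y-z plane (see can_bail). At the start the collar rests on the rails (bottom 10 mm above the table), near chassis x = -5, y = 0, its x axis within 0.2 rad of the chassis x axis.
- can_bail (a point): Wire centre at the peak of the bail, 88 mm above the can's bottom. The wire rises from y = +-16 mm on the collar to z = 80, then slopes to this peak at y = 0. The opening below the peak is 46 mm high and 28 mm wide; the hook goes through it along the can's x.
- rod: Loose hook rod, 0.12 kg, origin at the guard plate's underside on the shank axis, z along the shank to the handle's end, x the way the hook points. Guard plate x -16 to 40, y -16 to 16, z 0 to 4 mm. Wooden handle 28 mm in x, 16 in y (grip across y), z 4 to 66. Shank 6 mm dia, z 0 to -125. At the start it stands in the holder, leaning 30 degrees as the sleeve does.
- rod_hook (a point): Corner of the hook, rod frame (0, 0, -125) mm, where the axes of shank and foot meet. The foot, 6 mm dia, runs along rod +x to x = 22, then turns up to z = -117 (axis; rounded end of 3 mm). With the rod leaning 30 degrees, hook ahead, shank and foot form an upright V where the bail settles, wire centre at rod (5, 0, -120).
- rod_guard (a point): Underside of the guard plate on the shank axis: same point as the rod's origin.
- holder: Fixed stand, base plate 90 mm wide, x -50 to 100, 12 mm thick, origin on the table below the sleeve's mouth. The sleeve, 90 mm long and open at both ends, leans 30 degrees: its axis points up along (-0.5, 0, 0.866) here. In the axes of the rod at home its bore is x -7 to 32, y -11 to 11 mm. The rod is home when its guard plate lies on the mouth, hook towards holder +x.
- holder_mouth (a point): Where the rod's origin lies when home: holder frame (0, 0, 130) mm, in the plane of the sleeve's mouth. The rod may rest some mm off it.
- tray: Fixed open steel tray 150 x 130 x 22 mm, walls and floor 4 mm thick, origin under its middle, z up. The can is to stand on its floor.
- pen: Black pen lying on the notepad, 140 mm long, 10 mm thick. Bystander. Leave it.
- mug: White mug, 76 mm wide, 90 mm tall. Bystander. Leave it.
- jar: Small lidded jar, 56 mm dia, 70 mm tall. Bystander. Leave it.
- tape: Flat black ring of tape, 90 mm dia, 19 mm high. Bystander. Leave it.
- driver: Screwdriver lying on the bench. Bystander. Leave it.
- spare_knob: Loose black knob, 38 mm dia, 18 mm high. Bystander. Leave it.
- meter: Hand-held meter lying flat, 85 x 140 x 34 mm. Bystander. Leave it.
Mind the look-alikes: they are no part of the job. Leave any yellow look-alike of the rod alone. What is shaped like the can but green is not meant.

How it is judged:
On the way:
1. the can has been lifted clear out of the bay, hanging on the rod's hook (height (world z) of can above 0.162 m and contact force between rod and can above 0.3 N and contact force between can and chassis below 0.05 N), for 0.2 s.
At the end, for the whole second after the job is handed in: The can stands upright (within 7 degrees) and still on the tray's floor, its centre within 60 mm (x) and 50 mm (y) of the tray's middle, with the hook off it; the rod is back in the leaning holder, its guard within 20 mm of the sleeve's mouth, leaning 22 to 38 degrees, and at rest (x of can in the frame of tray between -0.06 and 0.06 m and y of can in the frame of tray between -0.05 and 0.05 m and z of can in the frame of tray below 0.012 m and angle between can's own z axis and vertical below 0.12 rad and linear speed of can below 0.02 m/s and distance between rod_guard and holder_mouth below 0.02 m and angle between rod's own z axis and vertical between 0.38 and 0.67 rad and linear speed of rod below 0.03 m/s and contact force between rod and can below 0.05 N); the robot touches nothing.
It fails at once if the robot itself touched the can (contact force between the arm and can above 0.3 N).
It fails at once if the can was dropped or flung (faster than 0.7 m/s) (linear speed of can above 0.7 m/s).
It fails at once if one of the other things on the bench was disturbed (moved more than 40 mm) (distance of any of pen, mug, jar, tape, driver, spare_knob, meter from where it was at the start of the episode above 0.04 m).
It also fails if it takes over 72 s, if anything falls off the work surface, if the arm or the gripper's body presses on something with over 40 N, if the wrist force passes 120 N, or if a joint passes its speed limit or range.

### The arm

A 6-joint arm with a two-finger parallel gripper is mounted at the origin on the work surface. World frame = base frame: x ahead of the robot, y to its left, z up, the work surface at z = 0. Lengths are in m, angles in rad, forces in N, time in s.
With the tool pointing down it reaches from about 0.275 to 0.775 m from the base axis. Payload 14.6 kg.
Tool frame: the origin (TCP) lies between the finger pads; the fingertips stand 8 mm ahead of it and the grasp point (between the pads) lies 11 mm behind it; z points along the fingers, y is the direction in which the jaws open and shut (so a half turn about z gives the same grasp; the last joint's range is limited). The gripper opens to 85 mm and grips with 20 to 120 N. Pads are 22 mm wide; open, the fingers measure 114 mm over their backs; the gripper's body (76 mm by 85 mm) begins 54 mm behind the grasp point. The pads swing forward as they close: fully open they stand 13 mm farther back than shut.
Start: joints at [-1.396, 0.263, -0.048, 1.259, 0, 1.415], TCP at [0.17, -0.497, 0.239] pointing down, gripper open.
Joint ranges: [-2.65, 2.65], [-0.89, 1.7], [-1.18, 1.37], [-2.13, 2.11], [-1.35, 1.29], [-3.14, 3.14]. Speed limits (rad/s): [1.89, 1.89, 2.57, 2.79, 3.14, 3.14].

### API

Orientations are given as a unit quaternion [x, y, z, w].
In Python, from plant import manip gives the robot as it stands. The module is installed in compiled form; this text tells all that it offers.
- The arm moves only by the shell command python3 -m handwheel 'ROWS' [FORCE]. ROWS is JSON, a list of rows, each an object of numbers: "dx", "dy", "dz": the shift along the tool's x, y, z in m; "wx", "wy", "wz": the turn, a rotation vector about the tool's x, y, z in rad; "hand": the closure, from 0 (fully open) to 1 (shut). A call has 1 to 8 rows; each row is the pose to reach, as a shift and turn from the pose measured when the call began, along the tool's axes at that moment; what a row does not reach only later rows make up. A row lasts 1/8 s, in which the tool goes at most 62.5 mm and 10.7 degrees, less where a joint would pass 70% of its speed; a pose out of reach is approached as far as the arm can. A call with a gripper value outside its range is refused whole. The fingers move at their own pace and stop on an object; FORCE is the grip in N (left out, the last holds). Time passes only in rows, so rows that repeat a pose let the fingers close. It gives the time, the measured TCP pose, the force and the opening at its end, in the units of the state.
- manip.state(): the state, without advancing time (a new reading comes with each control period).
- manip.snapshot(name): name is "scene" or "top" or "wrist"; returns a dict with "img" (420x560x3 uint8, red, green, blue), "K" (3x3 intrinsics, pixels), "extrinsics" (4x4, takes a point from camera to world coordinates). Camera axes: x right, y down, z forward; pixel columns grow to the right and rows downward; lengths in m; the calibration is good to about 2 mm. A picture is of the moment at which its call begins. There is no depth.
- manip.hand_in(): hands the job in, once; it reports no verdict.
The state is a dict: "clock": time; "qpos": joint angles; "qvel": joint speeds; "joint_torque": joint torques, N m; "tcp_pos": TCP position; "tcp_rot": TCP orientation; "force": force on the tool from outside, world axes, zero at the start; "torque": the same for the moment, N m; "gripper_width": finger opening in m.
Only numpy, scipy, OpenCV 4.12 (cv2) and the standard library are available. Lean on these libraries where they do the work, as an engineer would, in place of code of your own. Each camera call takes 0.05 s, during which the arm holds its last target.

## Working session

There is one attempt and no reset: what is moved stays moved. The work goes in short steps, Python scripts to look and compute and a shell command to move; the robot and the scene stay as the last step left them, time stands still between calls to the robot, and variables do not carry over. Pictures are saved under pics/ and viewed, and the job is handed in when it is done.

```bash
mkdir -p pics; ls
python3 - <<'E'
from plant import manip
import cv2,json,numpy as np
print(manip.state())
for n in ["scene","top","wrist"]:
    s=manip.snapshot(n)
    cv2.imwrite(f"pics/{n}0.png",s["img"][:,:,::-1])
    np.savez(f"{n}0.npz",**s)
    print(n,s["K"].tolist(),s["extrinsics"].round(4).tolist())
E
```

```text
pics
{'clock': 0.0, 'qpos': array([-1.39632985e+00,  2.63549856e-01, -4.89578336e-02,  1.25939020e+00,
       -2.31369940e-05,  1.41549267e+00]), 'qvel': array([-0.00012338,  0.00093178, -0.00235042,  0.0010942 , -0.00098496,
        0.00065812]), 'joint_torque': array([ 2.00013361e-03, -6.37624526e+01,  3.84560251e+01,  1.39320450e-02,
       -9.21354683e-06,  1.88980744e-05]), 'tcp_pos': array([ 0.16994781, -0.49644514,  0.23880346]), 'tcp_rot': array([ 9.86437077e-01,  1.64138937e-01, -1.68451657e-05, -5.50647280e-04]), 'force': array([ 0.14220368, -0.11783324, -0.4213348 ]), 'torque': array([-0.00728169,  0.01285806,  0.00621734]), 'gripper_width': 0.08553216676930415}
scene [[429.5438751896443, 0.0, 275.77333897961483], [0.0, 429.5438751896443, 209.0985623898658], [0.0, 0.0, 1.0]] [[-0.5536, 0.548, -0.6271, 1.2561], [0.8325, 0.3833, -0.4, 0.4795], [0.0211, -0.7435, -0.6684, 0.9281], [0.0, 0.0, 0.0, 1.0]]
top [[473.0597131365565, 0.0, 277.302880104089], [0.0, 473.0597131365565, 204.17272292053858], [0.0, 0.0, 1.0]] [[-0.0118, -0.9964, 0.0839, 0.3996], [-0.9999, 0.0111, -0.0088, -0.003], [0.0078, -0.084, -0.9964, 1.3434], [0.0, 0.0, 0.0, 1.0]]
wrist [[345.64186778775604, 0.0, 276.800811143604], [0.0, 345.64186778775604, 207.1754536093308], [0.0, 0.0, 1.0]] [[0.3246, -0.899, -0.2938, 0.246], [-0.9458, -0.3089, -0.0997, -0.4703], [-0.0012, 0.3103, -0.9506, 0.3746], [0.0, 0.0, 0.0, 1.0]]
```

View pics/scene0.png

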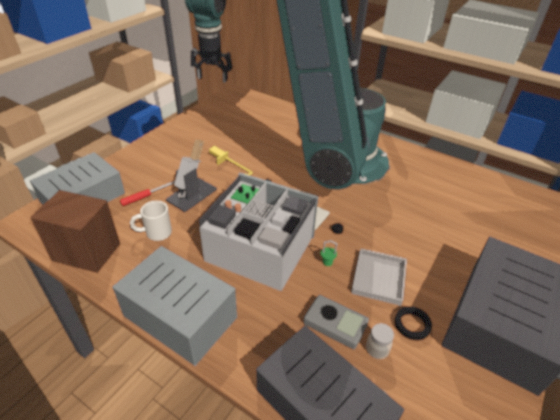

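View pics/top0.png

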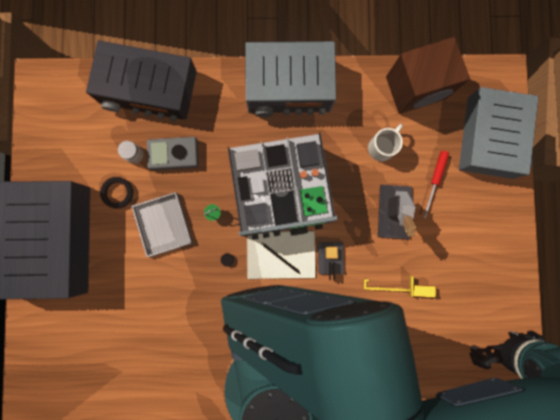

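View pics/wrist0.png

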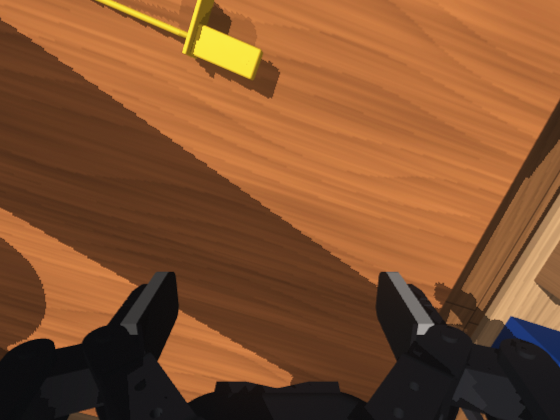

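The scene picture shows the chassis around (262,228) and the holder with the rod at (190,180). The tray is at (380,275). The yellow look-alike rod lies at (230,158) and the green can is at (328,255). In the top view the holder is at (395,210), the chassis at (282,185) and the tray at (163,225).

Next I'll enlarge both views.

Run:
```python
import cv2
a=cv2.imread("pics/top0.png"); b=cv2.imread("pics/scene0.png")
def crop(im,x0,y0,x1,y1,k,n): cv2.imwrite(n,cv2.resize(im[y0:y1,x0:x1],None,fx=k,fy=k,interpolation=cv2.INTER_CUBIC))
crop(a,220,125,350,240,6,"pics/c_ch.png")
crop(a,365,170,465,245,7,"pics/c_ho.png")
crop(a,120,180,220,265,7,"pics/c_tr.png")
crop(b,160,135,330,285,4,"pics/c_sc.png")
```

```text
(no output)
```

View pics/c_ch.png

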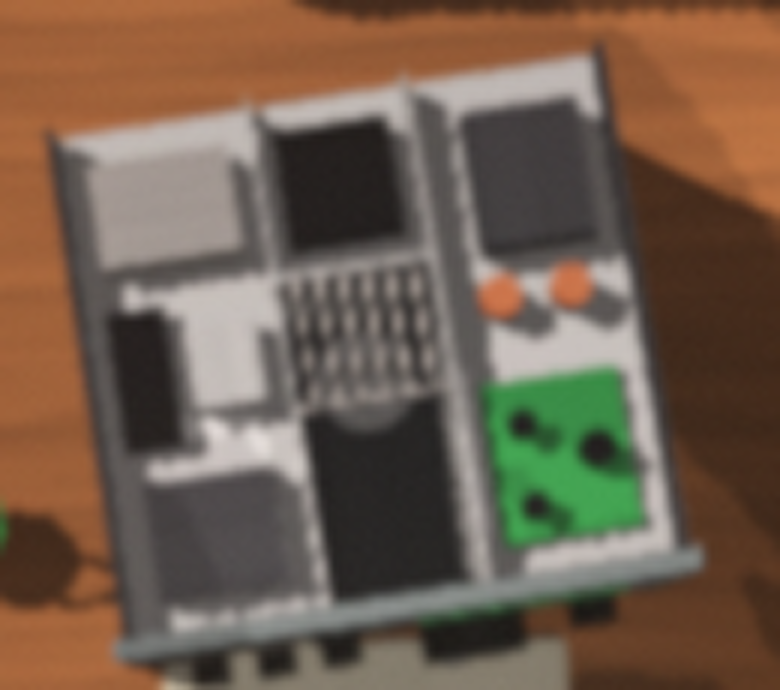

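View pics/c_ho.png

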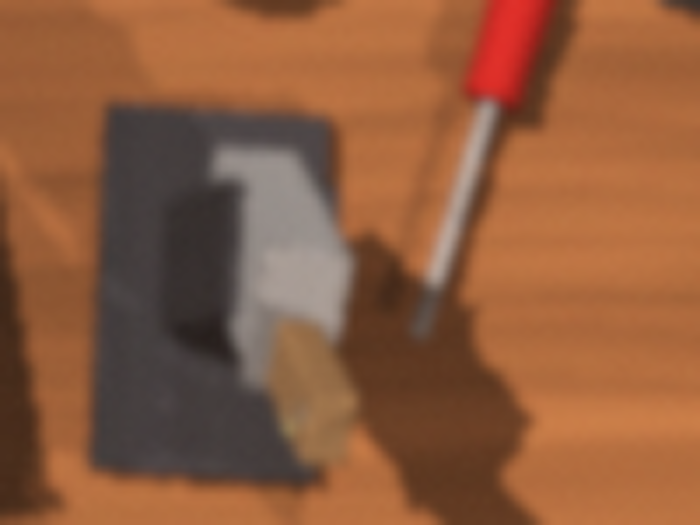

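View pics/c_tr.png

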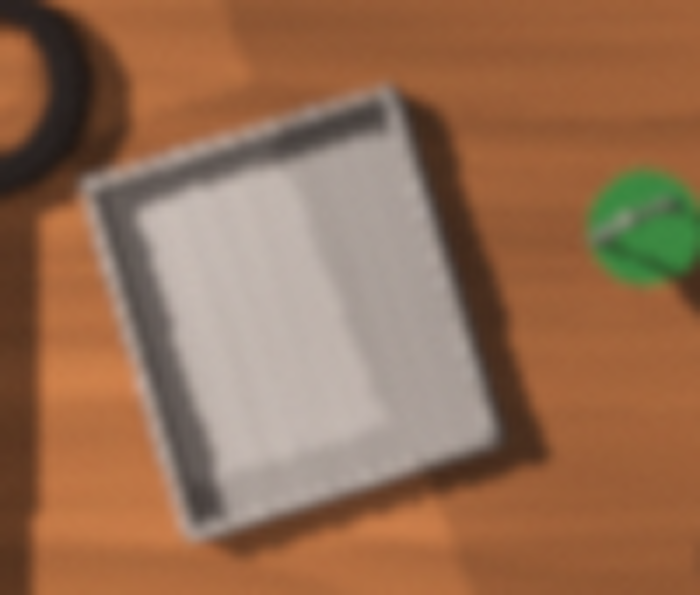

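View pics/c_sc.png

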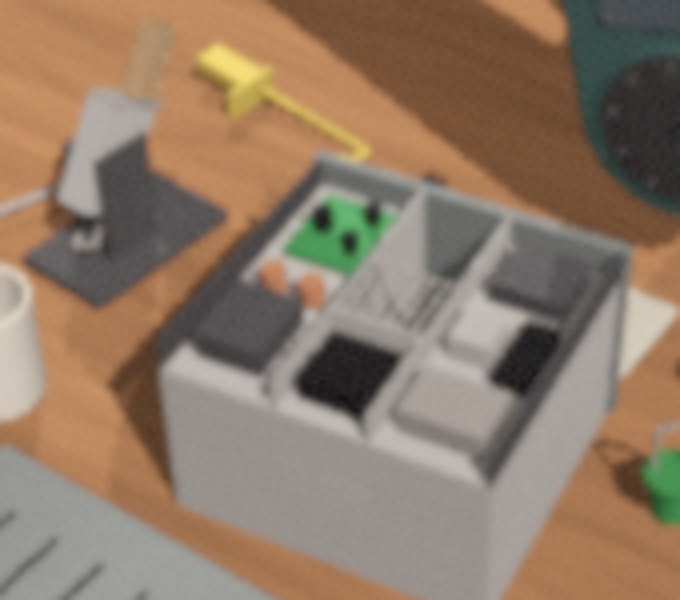

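The top crop shows these things:
- **Chassis:** the panel faces the robot. The guard grid is at crop (365,340) and the open mouth at (390,500). A grey disc peeks out at the guard's front edge, (370,410).
- **Holder:** the sleeve and wooden handle point toward the robot, with the handle end at crop (325,440).
- **Tray:** crop corners are (88,183), (392,88), (497,440) and (195,538).
- **Rod candidates:** the wooden-handled rod in the holder, top (408,222), against the yellow one lying at (400,288). I choose the wooden one.
- **Can candidates:** the can in the bay, top (281,190), against the green one at (212,212). I choose the one in the bay.

```bash
cat > h.py <<'E'
import numpy as np, cv2
from scipy.optimize import least_squares
from scipy.spatial.transform import Rotation as R
def load(n): return dict(np.load(n))
def ray(s,uv,z):
    K,E=s["K"],s["extrinsics"]; d=E[:3,:3]@np.linalg.solve(K,[uv[0],uv[1],1]); o=E[:3,3]
    return o+d*(z-o[2])/d[2]
def proj(s,P):
    P=np.atleast_2d(P); E=s["extrinsics"]; c=(P-E[:3,3])@E[:3,:3]; p=c@s["K"].T; return p[:,:2]/p[:,2:]
def yawpose(p,L):
    c,s=np.cos(p[2]),np.sin(p[2]); L=np.atleast_2d(np.array(L,float))
    return np.c_[p[0]+c*L[:,0]-s*L[:,1], p[1]+s*L[:,0]+c*L[:,1], L[:,2]]
def fit(obs,x0):  # obs list of (snap, local pts Nx3, pix Nx2)
    f=lambda p:np.concatenate([(proj(s,yawpose(p,L))-np.array(u)).ravel() for s,L,u in obs])
    r=least_squares(f,x0,loss='soft_l1'); return r.x, r.fun
def cp(o,k,pts): return np.array([[o[0]+(x+.5)/k-.5,o[1]+(y+.5)/k-.5] for x,y in pts])
def snap(name,tag):
    from plant import manip
    s=manip.snapshot(name); np.savez(f"{tag}.npz",**s); cv2.imwrite(f"pics/{tag}.png",s["img"][:,:,::-1]); return s
E
python3 - <<'E'
from h import *
t=load("top0.npz"); s=load("scene0.npz")
# tray outer rim corners z=22 : image TL=(+x?,...)
tr=cp((120,180),7,[(88,183),(392,88),(497,440),(195,538)])
W=np.array([ray(t,u,.022) for u in tr]); print(W.round(3), np.linalg.norm(W-np.roll(W,-1,0),axis=1).round(3))
ch=cp((220,125),6,[(52,135),(600,48),(703,550),(115,650)])
W=np.array([ray(t,u,.16) for u in ch]); print(W.round(3), np.linalg.norm(W-np.roll(W,-1,0),axis=1).round(3))
# guard corners
g=cp((220,125),6,[(282,282),(430,262),(445,392),(300,412)])
W=np.array([ray(t,u,.1585) for u in g]); print(W.round(3), np.linalg.norm(W-np.roll(W,-1,0),axis=1).round(3))
h=cp((365,170),7,[(108,100),(333,115),(325,485),(93,468)])
W=np.array([ray(t,u,.012) for u in h]); print(W.round(3), np.linalg.norm(W-np.roll(W,-1,0),axis=1).round(3))
E
```

```text
[[0.511 0.391 0.022]
 [0.548 0.27  0.022]
 [0.407 0.228 0.022]
 [0.37  0.347 0.022]] [0.126 0.147 0.125 0.148]
[[ 0.646  0.109  0.16 ]
 [ 0.681 -0.123  0.16 ]
 [ 0.467 -0.162  0.16 ]
 [ 0.428  0.084  0.16 ]] [0.235 0.217 0.249 0.219]
[[ 0.582  0.013  0.159]
 [ 0.59  -0.05   0.159]
 [ 0.535 -0.055  0.159]
 [ 0.527  0.006  0.159]] [0.063 0.056 0.061 0.056]
[[ 0.566 -0.307  0.012]
 [ 0.559 -0.398  0.012]
 [ 0.41  -0.39   0.012]
 [ 0.418 -0.297  0.012]] [0.092 0.15  0.094 0.149]
```

Run:
```python
from h import *
t=load("top0.npz"); s=load("scene0.npz")
tr=cp((120,180),7,[(88,183),(392,88),(497,440),(195,538)])
L=[[.075,.065,.022],[.075,-.065,.022],[-.075,-.065,.022],[-.075,.065,.022]]
p,f=fit([(t,L,tr)],[.46,.31,-.3]);print("tray",p.round(4),f.round(1))
h=cp((365,170),7,[(108,100),(333,115),(325,485),(93,468)])
L=[[.1,.045,.012],[.1,-.045,.012],[-.05,-.045,.012],[-.05,.045,.012]]
p,f=fit([(t,L,h)],[.46,-.35,0]);print("holder",p.round(4),f.round(1))
hp=p
g=cp((220,125),6,[(282,282),(430,262),(445,392),(300,412)])
ch=cp((220,125),6,[(703,550),(115,650)])
L=[[.030,.033,.1585],[.030,-.033,.1585],[-.0265,-.033,.1585],[-.0265,.033,.1585]]
L2=[[-.114,-.125,.16],[-.114,.125,.16]]
p,f=fit([(t,L,g),(t,L2,ch)],[.55,-.02,-.15]);print("ch",p.round(4),f.round(1))
# overlays
def ov(snap,img,tag,x0,y0,x1,y1,k):
    im=cv2.resize(img[y0:y1,x0:x1],None,fx=k,fy=k,interpolation=cv2.INTER_CUBIC)
    def dr(P,c):
        q=proj(snap,P); q=((q-[x0,y0]+.5)*k-.5).round().astype(int)
        cv2.polylines(im,[q.reshape(-1,1,2)],True,c,1)
    b=lambda x0,x1,y0,y1,z:[[x1,y1,z],[x1,y0,z],[x0,y0,z],[x0,y1,z]]
    dr(yawpose(p,b(-.108,.03,-.033,.033,.16)),(0,0,255)); dr(yawpose(p,b(-.0265,.03,-.033,.033,.16)),(0,255,255))
    dr(yawpose(p,b(-.114,.114,-.125,.125,.16)),(255,0,0));dr(yawpose(p,b(-.114,.114,-.125,.125,.0)),(255,0,255))
    dr(yawpose(hp,b(-.05,.1,-.045,.045,.012)),(0,255,0))
    # rod at home: frame
    c,s_=np.cos(np.pi/6),.5
    def rod(x,y,z): return [x*c-z*s_, y, .130+x*s_+z*c]
    H=[rod(-.014,-.008,.066),rod(.014,-.008,.066),rod(.014,.008,.066),rod(-.014,.008,.066)]
    dr(yawpose(hp,H),(0,0,255))
    dr(yawpose(hp,[rod(-.016,-.016,.004),rod(.04,-.016,.004),rod(.04,.016,.004),rod(-.016,.016,.004)]),(255,255,0))
    dr(yawpose(hp,[rod(0,0,0),rod(0,0,-.125),rod(.022,0,-.125),rod(0,0,-.125)]),(0,255,255))
    cv2.imwrite(f"pics/{tag}.png",im)
ti=cv2.imread("pics/top0.png"); si=cv2.imread("pics/scene0.png")
ov(t,ti,"ov_t1",220,125,350,240,6); ov(t,ti,"ov_t2",365,170,465,245,7); ov(s,si,"ov_s",160,135,330,285,4)
```

```text
tray [0.4589 0.3089 0.2996] [-0.7 -0.1  0.5 -0.7  1.1  0.1 -0.7  0.6]
holder [ 0.4633 -0.3461 -0.0698] [ 0.4  0.1 -0.1 -0.2 -0.8 -0.2  0.4  0.4]
ch [ 0.5582 -0.0221  0.1509] [-0.9 -0.2  0.2 -1.   1.3 -0.8 -0.3  0.1  0.3  1.2 -0.3  0.7]
```

View pics/ov_t1.png

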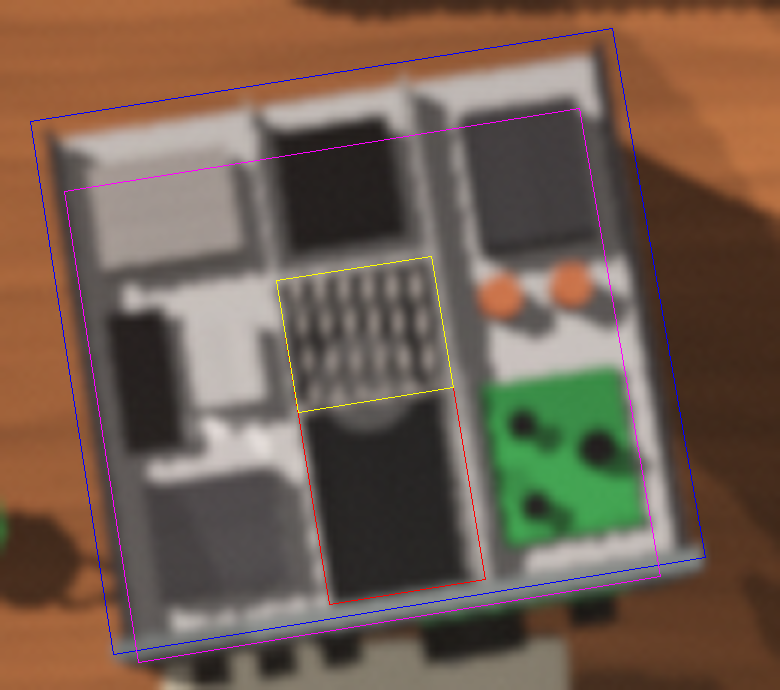

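View pics/ov_t2.png

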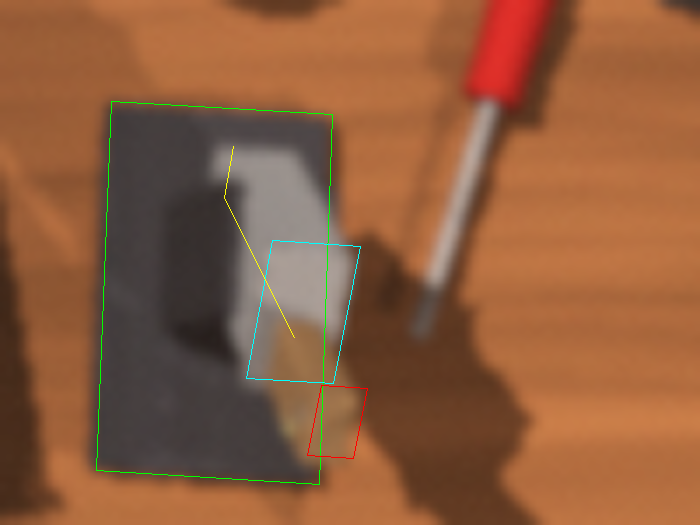

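View pics/ov_s.png

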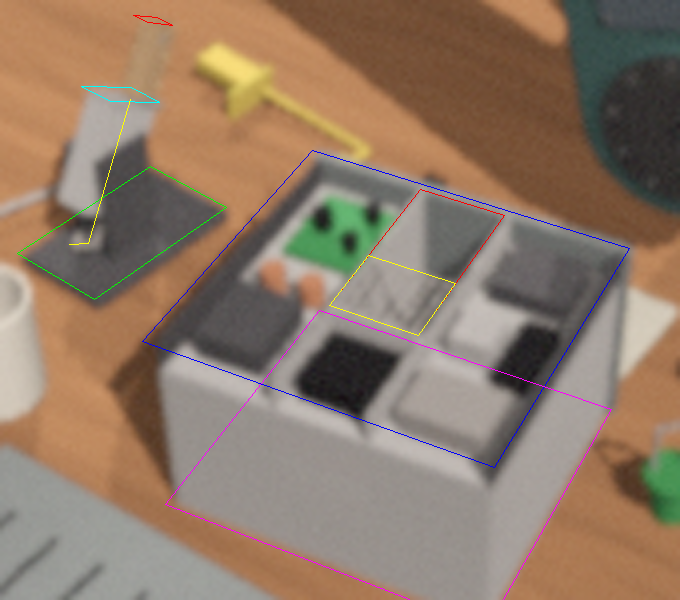

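Fitted poses (x, y, yaw):

| Thing | x (m) | y (m) | Yaw (rad) |
|---|---|---|---|
| Chassis | 0.558 | -0.022 | 0.151 |
| Holder | 0.463 | -0.346 | -0.07 |
| Tray | 0.459 | 0.309 | 0.30 |

The measured sizes agree with those given to a few mm. The rod sits close to its nominal home. Next I'll work out a pre-grasp pose along the rod axis and look from there.

```bash
cat >> h.py <<'E'
CH=np.array([.5582,-.0221,.1509]); HO=np.array([.4633,-.3461,-.0698]); TR=np.array([.4589,.3089,.2996])
def cur():
    from plant import manip
    s=manip.state(); return np.array(s["tcp_pos"]),R.from_quat(s["tcp_rot"]),s
def rodR(yaw,lean): # rod axes: z leans back to -x by lean, hook +x
    return R.from_euler('z',yaw)*R.from_euler('y',-lean)
FLIP=R.from_matrix(np.diag([1,-1,-1.]))  # tool = rod * FLIP
def toolR(yaw,lean): return rodR(yaw,lean)*FLIP
def delta(p,r,frm=None):
    p0,r0=frm if frm else cur()[:2]
    d=r0.inv().apply(np.array(p)-p0); w=(r0.inv()*r).as_rotvec()
    print("d mm",(d*1000).round(1),"w rad",w.round(3),"deg",np.degrees(np.linalg.norm(w)).round(1)); return d,w
def tog(p,l): return yawpose(p,[l])[0]
E
python3 - <<'E'
from h import *
w0=load("wrist0.npz"); p,r,_=cur()
E=w0["extrinsics"]; print("cam in tool",r.inv().apply(E[:3,3]-p).round(4), (r.inv()*R.from_matrix(E[:3,:3])).as_matrix().round(3).tolist())
rr=rodR(HO[2],np.pi/6); o=tog(HO,[0,0,.13]); print(o)
for up in [.024,.10,.15]:
    t=o+rr.apply([0,0,up]); print(up,t.round(3)); delta(t,toolR(HO[2],np.pi/6))
E
```

```text
cam in tool [ 0.0805 -0.0003 -0.1357] [[0.001, -0.951, -0.31], [1.0, 0.001, -0.0], [0.0, -0.31, 0.951]]
[ 0.4633 -0.3461  0.13  ]
0.024 [ 0.451 -0.345  0.151]
d mm [315.2 -51.9  88.2] w rad [-0.105  0.517  0.39 ] deg 37.6
0.1 [ 0.413 -0.343  0.217]
d mm [280.2 -66.8  22.4] w rad [-0.105  0.517  0.39 ] deg 37.6
0.15 [ 0.388 -0.341  0.26 ]
d mm [257.1 -76.5 -20.9] w rad [-0.105  0.517  0.39 ] deg 37.6
```

```bash
python3 -m handwheel '[{"dx":0.043,"dy":-0.013,"dz":-0.004,"wx":-0.018,"wy":0.086,"wz":0.065,"hand":0},{"dx":0.086,"dy":-0.026,"dz":-0.008,"wx":-0.035,"wy":0.172,"wz":0.13,"hand":0},{"dx":0.129,"dy":-0.039,"dz":-0.011,"wx":-0.053,"wy":0.259,"wz":0.195,"hand":0},{"dx":0.171,"dy":-0.051,"dz":-0.014,"wx":-0.07,"wy":0.345,"wz":0.26,"hand":0},{"dx":0.214,"dy":-0.064,"dz":-0.018,"wx":-0.088,"wy":0.431,"wz":0.325,"hand":0},{"dx":0.257,"dy":-0.0765,"dz":-0.021,"wx":-0.105,"wy":0.517,"wz":0.39,"hand":0},{"dx":0.257,"dy":-0.0765,"dz":-0.021,"wx":-0.105,"wy":0.517,"wz":0.39,"hand":0},{"dx":0.257,"dy":-0.0765,"dz":-0.021,"wx":-0.105,"wy":0.517,"wz":0.39,"hand":0}]' 60
python3 - <<'E'
from h import *
snap("wrist","w1")
rr=rodR(HO[2],np.pi/6); o=tog(HO,[0,0,.13]); delta(o+rr.apply([0,0,.15]),toolR(HO[2],np.pi/6))
E
```

```text
clock: 1.15
tcp_pos: [0.3881, -0.3412, 0.26]
tcp_rot: [0.965, -0.033, 0.258, 0.009]
force: [0.8, -0.4, 0.6]
gripper_width: 0.0852
d mm [ 0.3 -0.8  0.3] w rad [-0.     0.001  0.   ] deg 0.0
```

View pics/w1.png

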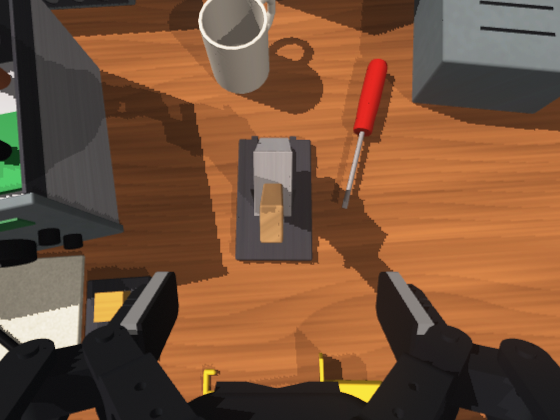

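The wrist view shows the wooden handle in the sleeve at about (271,212), centred between the open fingers. I'll overlay the nominal home pose to check the offset.

Run:
```python
from h import *
s=load("w1.npz"); im=s["img"][:,:,::-1]
x0,y0,x1,y1,k=220,120,340,270,4
c=cv2.resize(im[y0:y1,x0:x1],None,fx=k,fy=k,interpolation=cv2.INTER_CUBIC)
rr=rodR(HO[2],np.pi/6); o=tog(HO,[0,0,.13])
def dr(L,col):
    q=proj(s,o+rr.apply(np.array(L)/1000)); q=((q-[x0,y0]+.5)*k-.5).round().astype(int); cv2.polylines(c,[q.reshape(-1,1,2)],True,col,1)
for z in (4,66): dr([[-14,-8,z],[14,-8,z],[14,8,z],[-14,8,z]],(0,0,255))
for z in (0,4): dr([[-16,-16,z],[40,-16,z],[40,16,z],[-16,16,z]],(255,255,0))
b=tog(HO,[0,0,0]); q=proj(s,yawpose(HO,[[.1,.045,.012],[.1,-.045,.012],[-.05,-.045,.012],[-.05,.045,.012]])); q=((q-[x0,y0]+.5)*k-.5).round().astype(int); cv2.polylines(c,[q.reshape(-1,1,2)],True,(0,255,0),1)
cv2.imwrite("pics/w1o.png",c)
```

```text
(no output)
```

View pics/w1o.png

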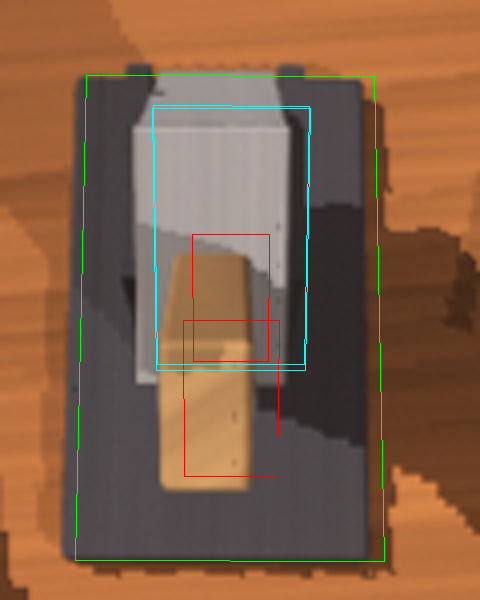

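Run:
```python
from h import *
s=load("w1.npz"); 
ph=cp((220,120),4,[(163,343),(254,341),(249,490),(161,490)])
pp=cp((220,120),4,[(133,127),(290,127),(286,383),(136,383)])
L=np.array([[14,8,66],[14,-8,66],[-14,-8,66],[-14,8,66],[40,16,4],[40,-16,4],[-16,-16,4],[-16,16,4]])/1000
U=np.r_[ph,pp]
o0=tog(HO,[0,0,.13])
def f(p):
    q=proj(s,o0+p[:3]+(rodR(HO[2]+p[4],np.pi/6+p[3])*R.from_euler('x',p[5])).apply(L))
    return np.r_[(q-U).ravel(),p[:3]/.004*.5,p[3:]/.05*.5]
r=least_squares(f,np.zeros(6)); print(r.x.round(4),"o",(o0+r.x[:3]).round(4)); print(r.fun[:16].reshape(-1,2).round(1))
b=cp((220,120),4,[(80,78),(362,82),(368,558),(65,556)])
t=load("top0.npz"); h=cp((365,170),7,[(108,100),(333,115),(325,485),(93,468)])
LB=[[.1,.045,.012],[.1,-.045,.012],[-.05,-.045,.012],[-.05,.045,.012]]
print(fit([(s,LB,b)],HO)); print(fit([(s,LB,b),(t,LB,h)],HO)[0])
```

```text
[-0.0014  0.0043 -0.006   0.008  -0.0072  0.0048] o [ 0.4619 -0.3418  0.124 ]
[[-0.8 -0.7]
 [ 0.1  0. ]
 [ 0.7  0.5]
 [ 0.   0.3]
 [ 0.3 -0.1]
 [-0.2  0.2]
 [-0.6 -0. ]
 [ 0.4 -0.3]]
(array([ 0.46359624, -0.34259213, -0.07598842]), array([-0.69368183, -0.875182  ,  0.7583072 , -1.31400665,  0.83059201,
        0.82316496, -0.90432399,  0.68558617]))
[ 0.46350516 -0.34323838 -0.07551269]
```

```bash
sed -i 's/HO=np.array(\[[^]]*\])/HO=np.array([.4636,-.3430,-.076])/' h.py
python3 - <<'E'
from h import *
o=np.array([.4625,-.3425,.127]); rr=rodR(-.077,.53)
for z in (.09,.027): delta(o+rr.apply([0,0,z]),toolR(-.077,.53))
E
```

```text
d mm [-2.6 -4.6 62.4] w rad [-0.004  0.007  0.007] deg 0.6
d mm [ -2.2  -4.4 125.4] w rad [-0.004  0.007  0.007] deg 0.6
```

```bash
python3 -m handwheel '[{"dx":-0.0025,"dy":-0.0045,"dz":0.03,"wy":0.007,"wz":0.007,"hand":0},{"dx":-0.0025,"dy":-0.0045,"dz":0.062,"wy":0.007,"wz":0.007,"hand":0},{"dx":-0.0022,"dy":-0.0045,"dz":0.095,"wy":0.007,"wz":0.007,"hand":0},{"dx":-0.0022,"dy":-0.0045,"dz":0.115,"wy":0.007,"wz":0.007,"hand":0},{"dx":-0.0022,"dy":-0.0045,"dz":0.125,"wy":0.007,"wz":0.007,"hand":0},{"dx":-0.0022,"dy":-0.0045,"dz":0.125,"wy":0.007,"wz":0.007,"hand":0}]'
python3 - <<'E'
from h import *
snap("wrist","w2")
E
```

```text
validation failed for argument at $[0]...
```

View pics/w2.png

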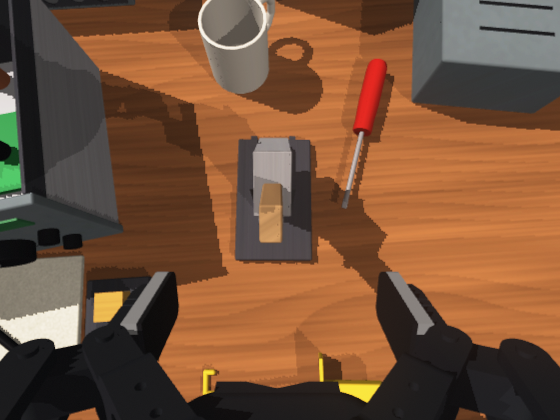

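The call was refused because every key is needed in each row, and the arm did not move. I'll retype it with all the keys.

```bash
python3 -m handwheel '[{"dx":-0.0025,"dy":-0.0045,"dz":0.03,"wx":0,"wy":0.007,"wz":0.007,"hand":0},{"dx":-0.0025,"dy":-0.0045,"dz":0.062,"wx":0,"wy":0.007,"wz":0.007,"hand":0},{"dx":-0.0022,"dy":-0.0045,"dz":0.095,"wx":0,"wy":0.007,"wz":0.007,"hand":0},{"dx":-0.0022,"dy":-0.0045,"dz":0.115,"wx":0,"wy":0.007,"wz":0.007,"hand":0},{"dx":-0.0022,"dy":-0.0045,"dz":0.125,"wx":0,"wy":0.007,"wz":0.007,"hand":0},{"dx":-0.0022,"dy":-0.0045,"dz":0.125,"wx":0,"wy":0.007,"wz":0.007,"hand":0}]'
python3 - <<'E'
from h import *
snap("wrist","w3")
E
```

```text
clock: 2.0
tcp_pos: [0.4485, -0.3419, 0.1503]
tcp_rot: [0.964, -0.037, 0.262, 0.008]
force: [-0.6, 0.6, 1.4]
gripper_width: 0.0857
```

View pics/w3.png

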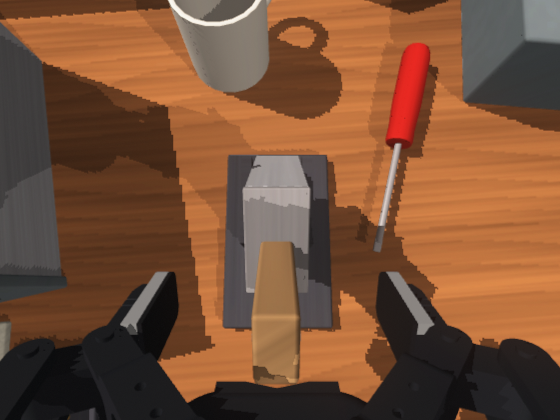

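The handle is centred between the pads at about (276,320). I'll check the depth along the rod before closing.

Run:
```python
from h import *
s=load("w3.npz"); im=s["img"][:,:,::-1]
cv2.imwrite("pics/w3c.png",cv2.resize(im[150:390,210:350],None,fx=2.5*1,fy=2.5,interpolation=cv2.INTER_CUBIC))
```

```text
(no output)
```

View pics/w3c.png

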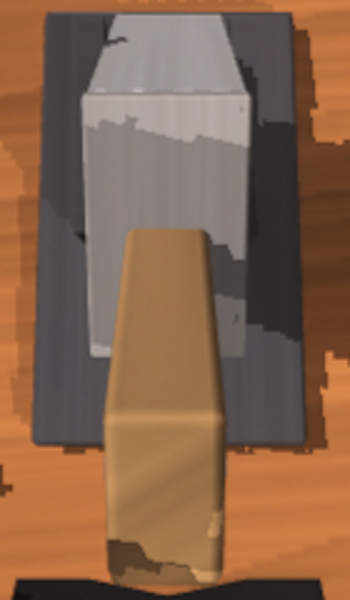

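Run:
```python
from h import *
s=load("w3.npz"); p,r,_=cur()
U=cp((210,150),2.5,[(105,412),(223,412),(220,580),(108,578),(84,94),(250,94),(244,357),(91,357)])
L=np.array([[14,8,66],[14,-8,66],[-14,-8,66],[-14,8,66],[40,16,4],[40,-16,4],[-16,-16,4],[-16,16,4]])/1000
def f(q):
    rr=r*FLIP*R.from_rotvec(q[3:]); o=p+r.apply(q[:3]); return np.r_[(proj(s,o+rr.apply(L))-U).ravel()*np.r_[np.ones(4),.3*np.ones(4),np.ones(8)]]
q=least_squares(f,[0,0,.026,0,0,0]); print("rod origin in tool mm",(q.x[:3]*1e3).round(1),"rot",q.x[3:].round(3)); print(q.fun.reshape(-1,2).round(1))
```

```text
rod origin in tool mm [-1.7 -0.9 27.2] rot [-0.005  0.003  0.002]
[[-1.1 -0.3]
 [ 1.  -0.2]
 [ 0.2  0.4]
 [-0.1  0.6]
 [-0.7  0.7]
 [ 0.7  0.7]
 [ 0.1 -0.5]
 [-0.  -0.7]]
```

The fit puts the rod origin 27 mm ahead of the TCP, well centred and aligned. I'll close.

```bash
python3 -m handwheel '[{"dx":0,"dy":0,"dz":0,"wx":0,"wy":0,"wz":0,"hand":1},{"dx":0,"dy":0,"dz":0,"wx":0,"wy":0,"wz":0,"hand":1},{"dx":0,"dy":0,"dz":0,"wx":0,"wy":0,"wz":0,"hand":1},{"dx":0,"dy":0,"dz":0,"wx":0,"wy":0,"wz":0,"hand":1},{"dx":0,"dy":0,"dz":0,"wx":0,"wy":0,"wz":0,"hand":1},{"dx":0,"dy":0,"dz":0,"wx":0,"wy":0,"wz":0,"hand":1},{"dx":0,"dy":0,"dz":0,"wx":0,"wy":0,"wz":0,"hand":1},{"dx":0,"dy":0,"dz":0,"wx":0,"wy":0,"wz":0,"hand":1}]' 70
```

```text
clock: 3.05
tcp_pos: [0.4485, -0.342, 0.1511]
tcp_rot: [0.964, -0.037, 0.262, 0.008]
force: [-3.9, 2.2, 6.5]
gripper_width: 0.015
```

```bash
python3 - <<'E'
from h import *
p,r,s=cur(); np.savez("home.npz",p=p,q=r.as_quat()); print(p.round(4),r.as_quat().round(4),s["force"],s["torque"])
E
python3 -m handwheel '[{"dx":0,"dy":0,"dz":-0.01,"wx":0,"wy":0,"wz":0,"hand":1},{"dx":0,"dy":0,"dz":-0.03,"wx":0,"wy":0,"wz":0,"hand":1},{"dx":0,"dy":0,"dz":-0.055,"wx":0,"wy":0,"wz":0,"hand":1},{"dx":0,"dy":0,"dz":-0.08,"wx":0,"wy":0,"wz":0,"hand":1},{"dx":0,"dy":0,"dz":-0.11,"wx":0,"wy":0,"wz":0,"hand":1},{"dx":0,"dy":0,"dz":-0.14,"wx":0,"wy":0,"wz":0,"hand":1},{"dx":0,"dy":0,"dz":-0.17,"wx":0,"wy":0,"wz":0,"hand":1},{"dx":0,"dy":0,"dz":-0.17,"wx":0,"wy":0,"wz":0,"hand":1}]'
python3 - <<'E'
from h import *
snap("wrist","w4")
E
```

```text
[ 0.4485 -0.342   0.1511] [ 0.9644 -0.0372  0.2618  0.0083] [-3.94659373  2.21244252  6.54424945] [0.23671282 0.59644637 0.15352617]
clock: 4.05
tcp_pos: [0.3622, -0.3366, 0.2996]
tcp_rot: [0.964, -0.037, 0.262, 0.01]
force: [0.5, 0.3, -1.5]
gripper_width: 0.0152
```

View pics/w4.png

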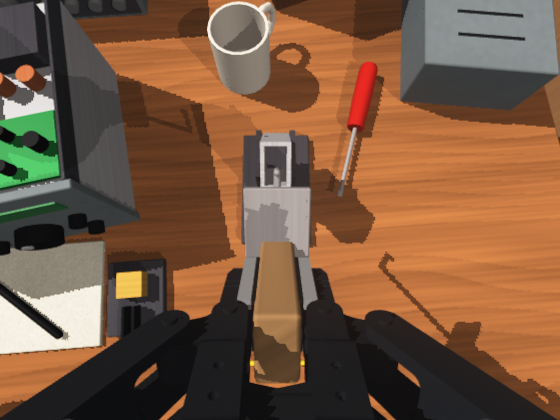

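The rod is out. The guard plate sits at (277,220) and the hook tip shows at (277,177), in front of the empty sleeve mouth. I'll check this against the grasp estimate.

Run:
```python
from h import *
s=load("w4.npz"); im=s["img"][:,:,::-1]; p,r,_=cur()
x0,y0,k=230,120,6
c=cv2.resize(im[y0:y0+95,x0:x0+95],None,fx=k,fy=k,interpolation=cv2.INTER_CUBIC)
cv2.imwrite("pics/w4c.png",c)
o=p+r.apply([-.0017,0,.0272]); rr=r*FLIP
for L in ([22,0,-117],[22,0,-114],[22,0,-128],[40,16,4],[40,-16,4],[40,0,4]): print(L,((proj(s,o+rr.apply(np.array(L)/1000))[0]-[x0,y0]+.5)*k).round(0))
```

```text
[22, 0, -117] [285. 315.]
[22, 0, -114] [285. 320.]
[22, 0, -128] [285. 299.]
[40, 16, 4] [ 87. 416.]
[40, -16, 4] [489. 417.]
[40, 0, 4] [288. 416.]
```

View pics/w4c.png

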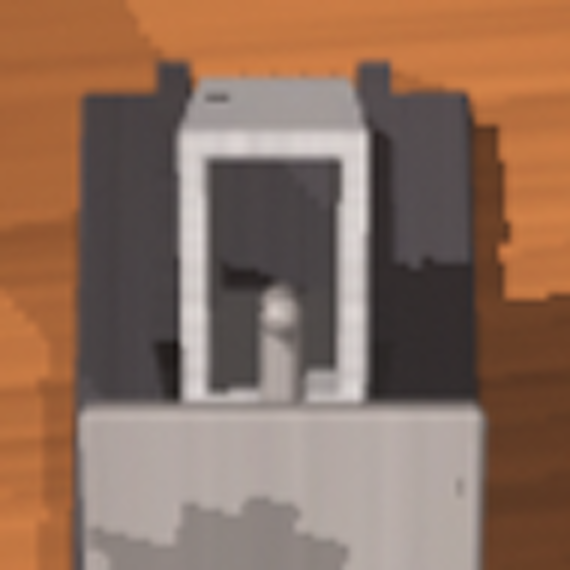

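The rod is held as estimated, with the tip within 1 px. Next I'll plan the pre-entry pose above the bay at a 25° lean and look into it.

```bash
cat >> h.py <<'E'
ROD=np.array([-.0012,0,.0272])  # rod origin in tool, axes aligned with FLIP
def tcp_for(pt_rod,world,yaw,lean):
    rt=toolR(yaw,lean); off=ROD+FLIP.apply(np.array(pt_rod)/1000.)
    return np.array(world)-rt.apply(off), rt
def rodpt(pt_rod):
    p,r,_=cur(); return p+r.apply(ROD+FLIP.apply(np.array(pt_rod)/1000.))
def toch(w,P=CH):
    d=np.array(w)-[P[0],P[1],0]; c,s=np.cos(P[2]),np.sin(P[2]); return np.array([c*d[0]+s*d[1],-s*d[0]+c*d[1],d[2]])
COR=[0,0,-125]
E
python3 - <<'E'
from h import *
print(rodpt(COR), toch(rodpt(COR)))
le=np.radians(25)
for back in (.16,):
    c=np.array([-.040-back*np.sin(le),0,.065+back*np.cos(le)])
    p,r=tcp_for(COR,tog(CH,c),CH[2],le); print(c,p); delta(p,r)
E
```

```text
[ 0.43824366 -0.34181492  0.16630995] [-0.16665527 -0.29804895  0.16630995]
[-0.10761892  0.          0.21000925] [ 0.3892877  -0.04778411  0.34845643]
d mm [  29.  -289.8  -40.5] w rad [ 0.104 -0.094 -0.203] deg 14.1
```

```bash
python3 -m handwheel '[{"dx":0.01,"dy":-0.03,"dz":-0.03,"wx":0,"wy":0,"wz":0,"hand":1},{"dx":0.02,"dy":-0.08,"dz":-0.05,"wx":0.02,"wy":-0.02,"wz":-0.04,"hand":1},{"dx":0.029,"dy":-0.13,"dz":-0.05,"wx":0.05,"wy":-0.045,"wz":-0.1,"hand":1},{"dx":0.029,"dy":-0.18,"dz":-0.045,"wx":0.08,"wy":-0.07,"wz":-0.15,"hand":1},{"dx":0.029,"dy":-0.23,"dz":-0.04,"wx":0.104,"wy":-0.094,"wz":-0.203,"hand":1},{"dx":0.029,"dy":-0.27,"dz":-0.04,"wx":0.104,"wy":-0.094,"wz":-0.203,"hand":1},{"dx":0.029,"dy":-0.29,"dz":-0.04,"wx":0.104,"wy":-0.094,"wz":-0.203,"hand":1},{"dx":0.029,"dy":-0.29,"dz":-0.04,"wx":0.104,"wy":-0.094,"wz":-0.203,"hand":1}]'
python3 - <<'E'
from h import *
snap("wrist","w5"); snap("scene","s5")
print(toch(rodpt(COR)).round(4))
E
```

```text
clock: 5.1
tcp_pos: [0.3894, -0.046, 0.3471]
tcp_rot: [0.973, 0.075, 0.215, -0.017]
force: [-0.3, -0.8, -1.3]
gripper_width: 0.0155
[-0.1074  0.0003  0.2088]
```

View pics/w5.png

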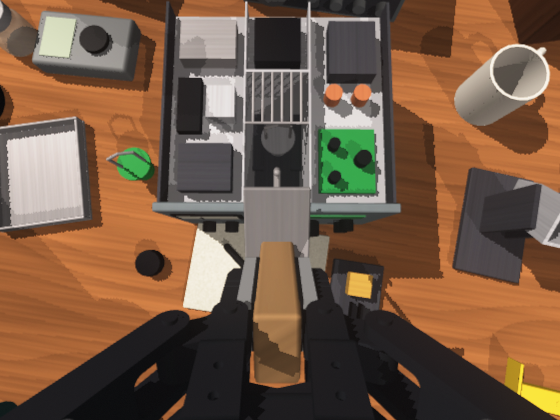

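View pics/s5.png

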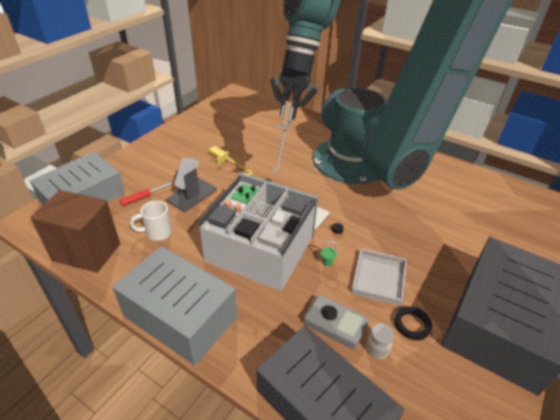

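The wrist view shows the bay centred at (277,120), with the can's grey collar at (278,138) under the guard. The hook is at (277,180). I'll enlarge and overlay.

Run:
```python
from h import *
s=load("w5.npz"); im=s["img"][:,:,::-1]
x0,y0,k=225,55,7
def base(): return cv2.resize(im[y0:y0+85+60,x0:x0+105],None,fx=5,fy=5,interpolation=cv2.INTER_CUBIC)
k=5
c=base(); cv2.imwrite("pics/w5c.png",c)
def dr(P,col,cl=True):
    q=((proj(s,P)-[x0,y0]+.5)*k-.5).round().astype(int); cv2.polylines(c,[q.reshape(-1,1,2)],cl,col,1)
b=lambda x0,x1,y0,y1,z:[[x1,y1,z],[x1,y0,z],[x0,y0,z],[x0,y1,z]]
dr(yawpose(CH,b(-.108,.03,-.033,.033,.16)),(0,0,255)); dr(yawpose(CH,b(-.0265,.03,-.033,.033,.16)),(0,255,255))
cx,cy=-.005,0
a=np.linspace(0,6.28,40)
dr(yawpose(CH,np.c_[cx+.023*np.cos(a),cy+.023*np.sin(a),.05+0*a]),(0,255,0))
dr(yawpose(CH,[[cx,.016,.05],[cx,.016,.09],[cx,0,.098],[cx,-.016,.09],[cx,-.016,.05]]),(255,0,255),False)
cv2.imwrite("pics/w5o.png",c)
```

```text
(no output)
```

View pics/w5c.png

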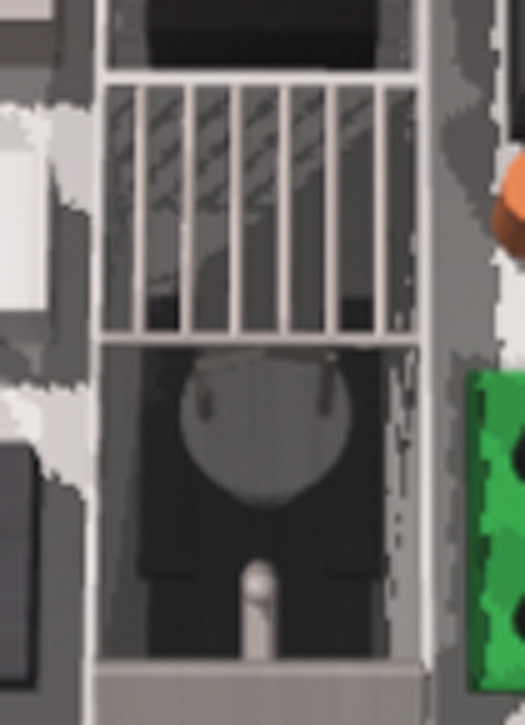

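View pics/w5o.png

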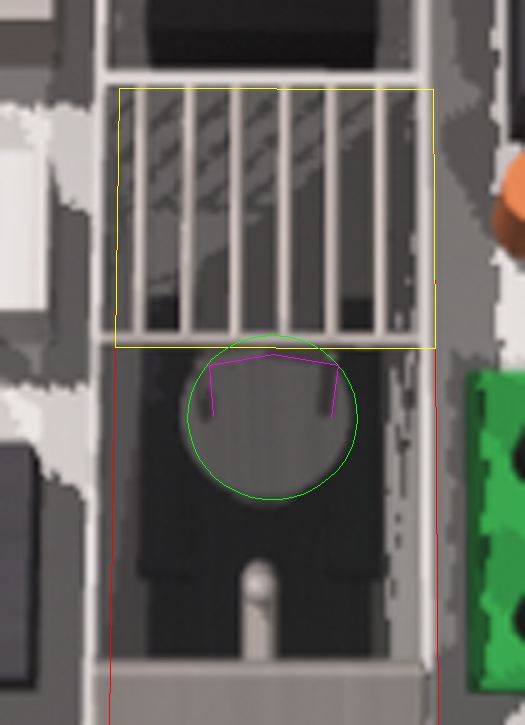

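Run:
```python
from h import *
s=load("w5.npz"); t=load("top0.npz")
U=cp((225,55),5,[(105,86),(416,86),(421,346),(99,347)])
L=[[.030,.033,.160],[.030,-.033,.160],[-.0265,-.033,.159],[-.0265,.033,.159]]
p,f=fit([(s,L,U)],CH); print(p.round(4),f.round(1))
x0=CH.copy(); CHn=p
# can: collar circle: left (180,412) right (351,412), bottom (265,507) top z .05 ; posts of bail bottom (205,415),(326,412); peak (268,352)?
def model(q):
    x,y,yw=q; c,sn=np.cos(yw),np.sin(yw)
    def w(l): l=np.array(l); return tog(CHn,[x+c*l[0]-sn*l[1],y+sn*l[0]+c*l[1],l[2]+.010])
    return w
def g(q):
    w=model(q); a=np.linspace(0,6.28,200); C=proj(s,np.array([w([.023*np.cos(i),.023*np.sin(i),.040]) for i in a])); C=(C-[225,55]+.5)*5-.5
    return np.r_[C[:,0].min()-180,C[:,0].max()-351,C[:,1].max()-505]
r=least_squares(g,[-.005,0,0],x_scale=.01); print("can xy chassis",r.x.round(4),r.fun.round(1))
w=model([r.x[0],r.x[1],0])
for l in ([0,.016,.04],[0,-.016,.04],[0,.016,.08],[0,-.016,.08],[0,0,.088]): print(l,((proj(s,w(l))[0]-[225,55]+.5)*5-.5).round(0))
```

```text
[ 0.5582 -0.0189  0.1549] [-0.3 -0.   0.2 -0.  -0.3  0.1  0.4 -0.1]
can xy chassis [-0.0072 -0.0013  0.0013] [ 0.6 -0.6  0. ]
[0, 0.016, 0.04] [206. 422.]
[0, -0.016, 0.04] [325. 422.]
[0, 0.016, 0.08] [201. 371.]
[0, -0.016, 0.08] [330. 371.]
[0, 0, 0.088] [266. 360.]
```

Run:
```python
import cv2
im=cv2.imread("pics/w5.png"); c=cv2.resize(im[120:165,255:300],None,fx=14,fy=14,interpolation=cv2.INTER_CUBIC)
c=cv2.convertScaleAbs(c,alpha=1.8,beta=0); cv2.imwrite("pics/w5d.png",c[:600])
```

```text
(no output)
```

View pics/w5d.png

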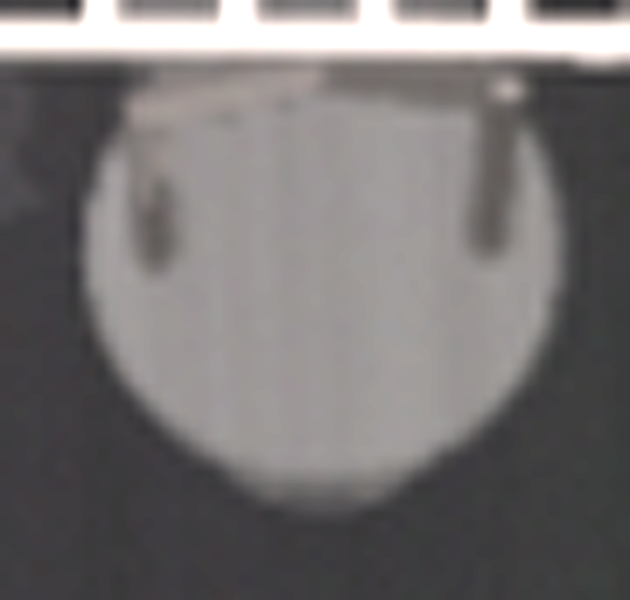

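The refined chassis pose is (0.558, -0.019, 0.155). The can sits at chassis (-5, -1.3) mm with a yaw of about 0.05, and the predicted bail peak agrees with the picture. Next I'll work out the entry along the shank.

```bash
sed -i 's/^CH=np.array(\[[^]]*\])/CH=np.array([.5582,-.0189,.1549])/' h.py
python3 - <<'E'
from h import *
le=np.radians(25)
print(toch(rodpt(COR)))
for back in (.16,.08,0):
    c=np.array([-.040-back*np.sin(le),-.0013,.066+back*np.cos(le)])
    p,r=tcp_for(COR,tog(CH,c),CH[2]+.02,le); delta(p,r)
E
```

```text
[-0.10788255 -0.00238746  0.20878002]
d mm [ 1.1  0.3 -1.9] w rad [ 0.009  0.001 -0.021] deg 1.3
d mm [ 1.1  0.2 78.1] w rad [ 0.009  0.001 -0.021] deg 1.3
d mm [  1.2   0.2 158.1] w rad [ 0.009  0.001 -0.021] deg 1.3
```

```bash
python3 -m handwheel '[{"dx":0.001,"dy":0,"dz":0.015,"wx":0.009,"wy":0,"wz":-0.021,"hand":1},{"dx":0.001,"dy":0,"dz":0.035,"wx":0.009,"wy":0,"wz":-0.021,"hand":1},{"dx":0.001,"dy":0,"dz":0.055,"wx":0.009,"wy":0,"wz":-0.021,"hand":1},{"dx":0.001,"dy":0,"dz":0.075,"wx":0.009,"wy":0,"wz":-0.021,"hand":1},{"dx":0.001,"dy":0,"dz":0.095,"wx":0.009,"wy":0,"wz":-0.021,"hand":1},{"dx":0.001,"dy":0,"dz":0.11,"wx":0.009,"wy":0,"wz":-0.021,"hand":1},{"dx":0.001,"dy":0,"dz":0.12,"wx":0.009,"wy":0,"wz":-0.021,"hand":1},{"dx":0.001,"dy":0,"dz":0.12,"wx":0.009,"wy":0,"wz":-0.021,"hand":1}]'
python3 - <<'E'
from h import *
snap("wrist","w6")
print(toch(rodpt(COR)))
le=np.radians(25); p,r=tcp_for(COR,tog(CH,[-.04,-.0013,.066]),CH[2]+.02,le); delta(p,r)
im=cv2.imread("pics/w6.png"); cv2.imwrite("pics/w6c.png",cv2.resize(im[60:250,200:360],None,fx=3,fy=3,interpolation=cv2.INTER_CUBIC))
E
```

```text
clock: 6.2
tcp_pos: [0.4404, -0.04, 0.2383]
tcp_rot: [0.973, 0.085, 0.215, -0.019]
force: [0.1, 0.3, -1.6]
gripper_width: 0.0151
[-0.05652554 -0.0014948   0.10030306]
d mm [ 0.3  0.2 38.1] w rad [ 0.     0.001 -0.001] deg 0.1
```

View pics/w6c.png

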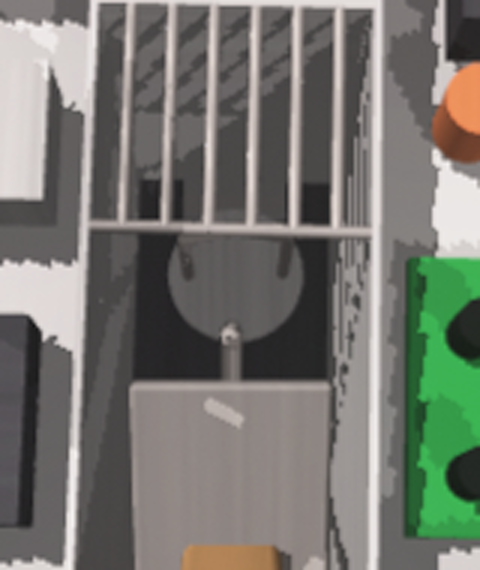

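The hook is inside the bay at crop (231,330), in line with the can's middle at (236,285). It is about 1.5 mm to the left, which I'll trim as I go. Continuing down to below bail height.

```bash
python3 -m handwheel '[{"dx":0,"dy":0.001,"dz":0.012,"wx":0,"wy":0,"wz":0,"hand":1},{"dx":0,"dy":0.0015,"dz":0.024,"wx":0,"wy":0,"wz":0,"hand":1},{"dx":0,"dy":0.0015,"dz":0.034,"wx":0,"wy":0,"wz":0,"hand":1},{"dx":0,"dy":0.0015,"dz":0.038,"wx":0,"wy":0,"wz":0,"hand":1},{"dx":0,"dy":0.0015,"dz":0.038,"wx":0,"wy":0,"wz":0,"hand":1}]'
python3 - <<'E'
from h import *
snap("wrist","w7")
print(toch(rodpt(COR)).round(4))
y=toch(rodpt(COR))[1]
le=np.radians(25)
for c in ([-.02,y,.066],[-.0085,y,.066],[-.0075,y,.088],[-.0075,y,.105]):
    p,r=tcp_for(COR,tog(CH,c),CH[2]+.02,le); print(c);delta(p,r)
im=cv2.imread("pics/w7.png"); cv2.imwrite("pics/w7c.png",cv2.resize(im[60:250,200:360],None,fx=3,fy=3,interpolation=cv2.INTER_CUBIC))
E
```

```text
clock: 6.88
tcp_pos: [0.4565, -0.0386, 0.2041]
tcp_rot: [0.973, 0.085, 0.215, -0.019]
force: [-0.9, 0.8, -0.5]
gripper_width: 0.0154
[-0.0405 -0.0026  0.0659]
[-0.02, np.float64(-0.002645395986416006), 0.066]
d mm [18.4  0.4  8.5] w rad [ 0.     0.001 -0.001] deg 0.1
[-0.0085, np.float64(-0.002645395986416006), 0.066]
d mm [28.8  0.7 13.3] w rad [ 0.     0.001 -0.001] deg 0.1
[-0.0075, np.float64(-0.002645395986416006), 0.088]
d mm [39.   0.7 -6.2] w rad [ 0.     0.001 -0.001] deg 0.1
[-0.0075, np.float64(-0.002645395986416006), 0.105]
d mm [ 46.2   0.7 -21.6] w rad [ 0.     0.001 -0.001] deg 0.1
```

View pics/w7c.png

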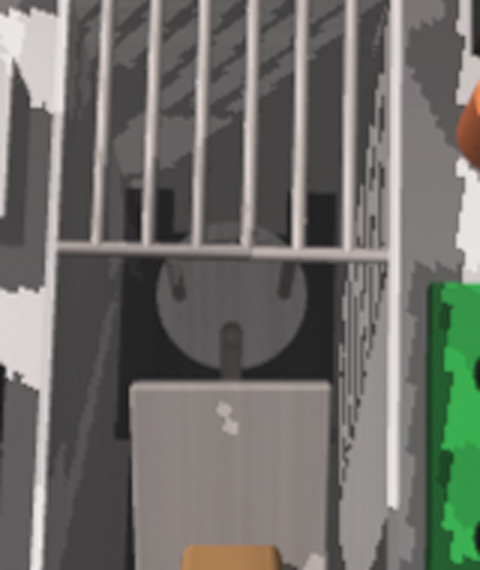

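```bash
python3 -m handwheel '[{"dx":0.008,"dy":0,"dz":0.0037,"wx":0,"wy":0,"wz":0,"hand":1},{"dx":0.017,"dy":0,"dz":0.008,"wx":0,"wy":0,"wz":0,"hand":1},{"dx":0.0245,"dy":0.0005,"dz":0.0115,"wx":0,"wy":0,"wz":0,"hand":1},{"dx":0.0245,"dy":0.0005,"dz":0.0115,"wx":0,"wy":0,"wz":0,"hand":1}]'
python3 - <<'E'
from h import *
snap("wrist","w8")
c0=toch(rodpt(COR)); print(c0.round(4))
le=np.radians(25)
for z in (.08,.09,.1,.115):
    p,r=tcp_for(COR,tog(CH,[c0[0],c0[1],z]),CH[2]+.02,le); print(z);delta(p,r)
im=cv2.imread("pics/w8.png"); cv2.imwrite("pics/w8c.png",cv2.resize(im[60:250,200:360],None,fx=3,fy=3,interpolation=cv2.INTER_CUBIC))
E
```

```text
clock: 7.42
tcp_pos: [0.4839, -0.0343, 0.2042]
tcp_rot: [0.973, 0.085, 0.215, -0.019]
force: [-1.1, 0.4, -2.2]
gripper_width: 0.0147
[-0.0133 -0.0024  0.0656]
0.08
d mm [  5.8  -0.  -13.1] w rad [-0.     0.002 -0.   ] deg 0.1
0.09
d mm [ 10.   -0.  -22.2] w rad [-0.     0.002 -0.   ] deg 0.1
0.1
d mm [ 14.2  -0.  -31.2] w rad [-0.     0.002 -0.   ] deg 0.1
0.115
d mm [ 20.5  -0.  -44.8] w rad [-0.     0.002 -0.   ] deg 0.1
```

View pics/w8c.png

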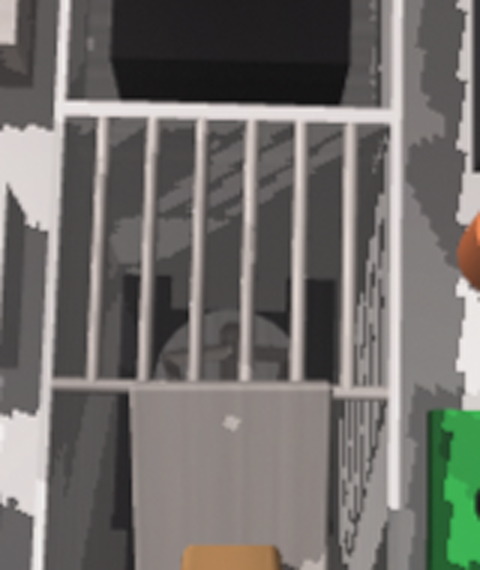

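The hook tip, at crop (231,325), is now beyond the bail wire, which runs from (165,350) to (280,355). I'll lift slowly.

```bash
python3 -m handwheel '[{"dx":0.004,"dy":0,"dz":-0.009,"wx":0,"wy":0,"wz":0,"hand":1},{"dx":0.0075,"dy":0,"dz":-0.0165,"wx":0,"wy":0,"wz":0,"hand":1},{"dx":0.0095,"dy":0,"dz":-0.021,"wx":0,"wy":0,"wz":0,"hand":1},{"dx":0.0115,"dy":0,"dz":-0.0255,"wx":0,"wy":0,"wz":0,"hand":1},{"dx":0.0135,"dy":0,"dz":-0.03,"wx":0,"wy":0,"wz":0,"hand":1},{"dx":0.016,"dy":0,"dz":-0.035,"wx":0,"wy":0,"wz":0,"hand":1},{"dx":0.018,"dy":0,"dz":-0.0395,"wx":0,"wy":0,"wz":0,"hand":1},{"dx":0.018,"dy":0,"dz":-0.0395,"wx":0,"wy":0,"wz":0,"hand":1}]'
python3 - <<'E'
from h import *
snap("wrist","w9"); snap("scene","s9")
print(toch(rodpt(COR)).round(4), cur()[2]["force"])
im=cv2.imread("pics/w9.png"); cv2.imwrite("pics/w9c.png",cv2.resize(im[60:250,200:360],None,fx=3,fy=3,interpolation=cv2.INTER_CUBIC))
im=cv2.imread("pics/s9.png"); cv2.imwrite("pics/s9c.png",cv2.resize(im[165:285,190:330],None,fx=4,fy=4,interpolation=cv2.INTER_CUBIC))
E
```

```text
clock: 8.48
tcp_pos: [0.4833, -0.0345, 0.2479]
tcp_rot: [0.973, 0.085, 0.215, -0.019]
force: [-0.3, -0.1, -2.4]
gripper_width: 0.0151
[-0.0137 -0.0024  0.1088] [-0.14656843  0.42783686 -2.22679746]
```

View pics/w9c.png

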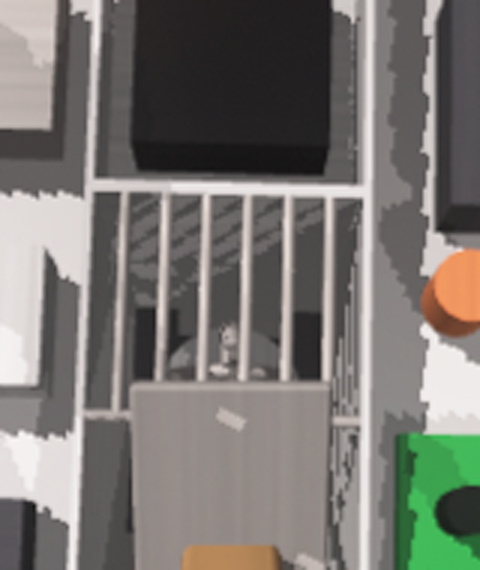

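View pics/s9c.png

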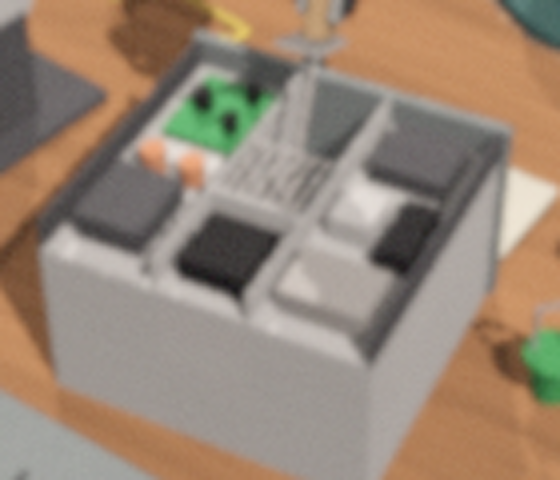

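The bail sits in the hook by the tip, crop (228,345)–(225,368). The corner is at z = 0.109, so the can should be about 17 mm up, clear of the lip. Next I'll draw it forward while leaning to 30°.

Run:
```python
from h import *
for x,l in ((-.03,27),(-.05,30),(-.065,30)):
    p,r=tcp_for(COR,tog(CH,[x,-.002,.111]),CH[2]+.02,np.radians(l)); delta(p,r)
```

```text
d mm [-19.5  -0.8  -8.8] w rad [-0.     0.037 -0.   ] deg 2.1
d mm [-45.6  -1.1 -16.7] w rad [-0.     0.089 -0.   ] deg 5.1
d mm [-59.2  -1.4 -23. ] w rad [-0.     0.089 -0.   ] deg 5.1
```

```bash
python3 -m handwheel '[{"dx":-0.004,"dy":0,"dz":-0.002,"wx":0,"wy":0.005,"wz":0,"hand":1},{"dx":-0.012,"dy":-0.0005,"dz":-0.005,"wx":0,"wy":0.02,"wz":0,"hand":1},{"dx":-0.0195,"dy":-0.0008,"dz":-0.0088,"wx":0,"wy":0.037,"wz":0,"hand":1},{"dx":-0.03,"dy":-0.001,"dz":-0.012,"wx":0,"wy":0.058,"wz":0,"hand":1},{"dx":-0.041,"dy":-0.001,"dz":-0.0155,"wx":0,"wy":0.08,"wz":0,"hand":1},{"dx":-0.05,"dy":-0.0012,"dz":-0.019,"wx":0,"wy":0.089,"wz":0,"hand":1},{"dx":-0.057,"dy":-0.0014,"dz":-0.022,"wx":0,"wy":0.089,"wz":0,"hand":1},{"dx":-0.059,"dy":-0.0014,"dz":-0.023,"wx":0,"wy":0.089,"wz":0,"hand":1}]'
python3 - <<'E'
from h import *
snap("wrist","w10")
print(toch(rodpt(COR)).round(4), cur()[2]["force"])
for z in (.14,.29):
    p,r=tcp_for(COR,tog(CH,[-.064,-.002,z]),CH[2]+.02,np.radians(30)); delta(p,r)
im=cv2.imread("pics/w10.png"); cv2.imwrite("pics/w10c.png",cv2.resize(im[60:250,200:360],None,fx=3,fy=3,interpolation=cv2.INTER_CUBIC))
E
```

```text
clock: 9.57
tcp_pos: [0.4203, -0.0442, 0.2436]
tcp_rot: [0.962, 0.084, 0.258, -0.023]
force: [0.3, -0.4, -2.1]
gripper_width: 0.0152
[-0.065  -0.0023  0.1112] [-0.71792673 -0.24342895 -2.17541477]
d mm [ 15.3  -0.2 -24.4] w rad [ 0.     0.    -0.001] deg 0.0
d mm [  90.2   -0.2 -154.3] w rad [ 0.     0.    -0.001] deg 0.0
```

View pics/w10c.png

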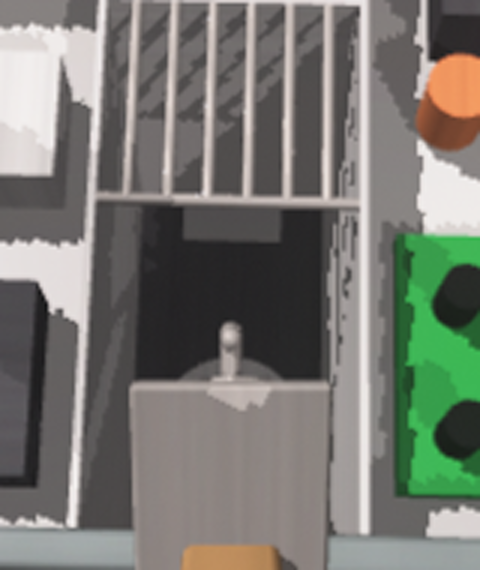

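The can followed; its collar now shows at crop (232,372) in front of the guard. I'll lift straight up.

```bash
python3 -m handwheel '[{"dx":0.005,"dy":0,"dz":-0.008,"wx":0,"wy":0,"wz":0,"hand":1},{"dx":0.015,"dy":0,"dz":-0.025,"wx":0,"wy":0,"wz":0,"hand":1},{"dx":0.028,"dy":0,"dz":-0.047,"wx":0,"wy":0,"wz":0,"hand":1},{"dx":0.041,"dy":0,"dz":-0.069,"wx":0,"wy":0,"wz":0,"hand":1},{"dx":0.054,"dy":0,"dz":-0.091,"wx":0,"wy":0,"wz":0,"hand":1},{"dx":0.066,"dy":0,"dz":-0.113,"wx":0,"wy":0,"wz":0,"hand":1},{"dx":0.078,"dy":0,"dz":-0.134,"wx":0,"wy":0,"wz":0,"hand":1},{"dx":0.085,"dy":0,"dz":-0.146,"wx":0,"wy":0,"wz":0,"hand":1}]'
python3 - <<'E'
from h import *
snap("wrist","w11"); snap("scene","s11"); snap("top","t11")
print(toch(rodpt(COR)).round(4), cur()[2]["force"])
im=cv2.imread("pics/s11.png"); cv2.imwrite("pics/s11c.png",cv2.resize(im[90:240,200:390],None,fx=4,fy=4,interpolation=cv2.INTER_CUBIC))
E
```

```text
clock: 10.62
tcp_pos: [0.4215, -0.044, 0.4145]
tcp_rot: [0.962, 0.084, 0.258, -0.022]
force: [-0.4, 0.4, -2.9]
gripper_width: 0.0157
[-0.0639 -0.0024  0.2809] [-0.29436776  0.10528274 -2.92603639]
```

View pics/w11.png

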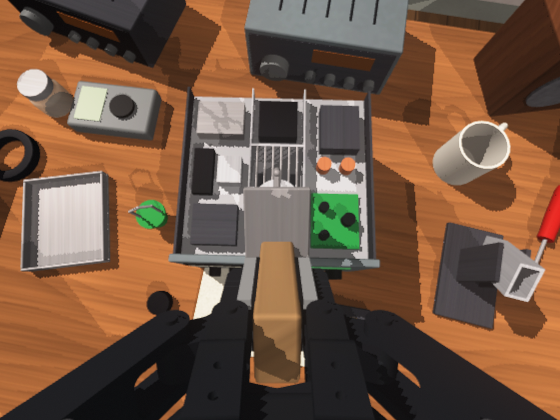

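View pics/s11c.png

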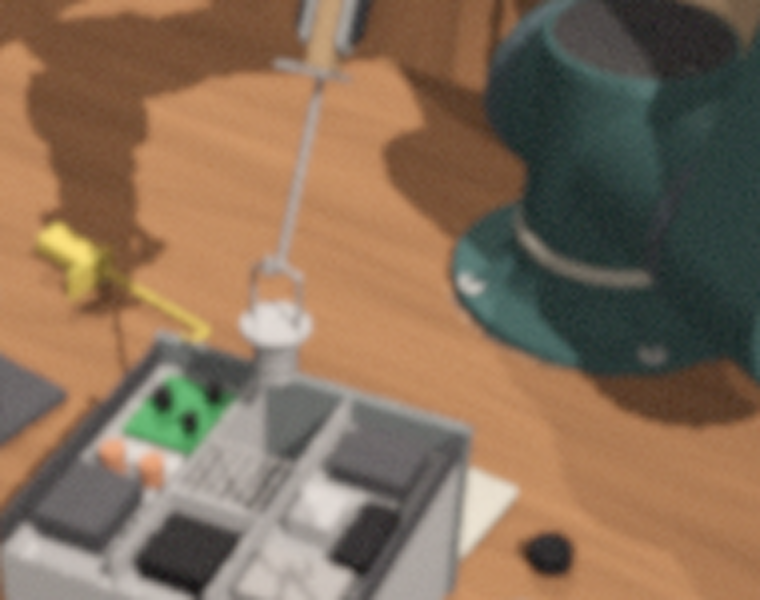

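The can hangs on the hook well above the rim, with its bottom at about z = 0.20; crop (275,320). Next comes the transfer to the tray.

Run:
```python
from h import *
s=load("w11.npz"); p,r,st=cur(); print(st["qpos"].round(3))
U=np.array([[23,182],[104,172],[108,260],[22,271]]) # inner/outer rim approx
for u in U: print(ray(s,u,.022).round(3))
print(np.mean([ray(s,u,.022) for u in U],axis=0).round(4))
for f,yw in ((.5,.23),(1,.3)):
    y0=rodpt(COR); off=R.from_euler('z',.3).apply([-.002,0,0]); tgt=np.array([TR[0],TR[1]+.002,.281])+off
    c=y0+(tgt-y0)*f
    pp,rr=tcp_for(COR,c,yw,np.radians(30)); print(pp.round(3)); delta(pp,rr)
```

```text
[-0.516 -0.251 -0.231  1.17   0.324  2.52 ]
[0.507 0.397 0.022]
[0.547 0.27  0.022]
[0.408 0.224 0.022]
[0.368 0.351 0.022]
[0.4578 0.3104 0.022 ]
[0.403 0.122 0.413]
d mm [   9.6 -167.2    5.3] w rad [ 0.028 -0.001 -0.048] deg 3.2
[0.385 0.288 0.413]
d mm [  19.3 -333.5   10.8] w rad [ 0.063 -0.001 -0.108] deg 7.2
```

Joint 6 is near its upper range, so I'll turn the rod's yaw to about 0.6 along the way, which eases it.

Run:
```python
from h import *
y0=rodpt(COR); tgt=np.array([.4580,.3105,.281])+R.from_euler('z',.6).apply([-.002,0,0])
for f in (.25,.5,.75,1):
    c=y0+(tgt-y0)*f
    pp,rr=tcp_for(COR,c,.175+.425*f,np.radians(30)); print(pp.round(3)); delta(pp,rr)
```

```text
[0.414 0.033 0.413]
d mm [  5.  -77.5   2.7] w rad [ 0.054 -0.001 -0.092] deg 6.1
[0.406 0.111 0.413]
d mm [  10.6 -155.1    5.9] w rad [ 0.107 -0.001 -0.184] deg 12.2
[0.4   0.189 0.413]
d mm [  16.9 -233.     9.5] w rad [ 0.16  -0.001 -0.276] deg 18.3
[0.394 0.267 0.413]
d mm [  23.9 -311.1   13.5] w rad [ 0.213 -0.001 -0.368] deg 24.4
```

First half:

```bash
python3 -m handwheel '[{"dx":0,"dy":-0.006,"dz":0,"wx":0.004,"wy":0,"wz":-0.007,"hand":1},{"dx":0.001,"dy":-0.018,"dz":0.0005,"wx":0.012,"wy":0,"wz":-0.021,"hand":1},{"dx":0.002,"dy":-0.036,"dz":0.001,"wx":0.025,"wy":0,"wz":-0.043,"hand":1},{"dx":0.004,"dy":-0.058,"dz":0.002,"wx":0.04,"wy":0,"wz":-0.069,"hand":1},{"dx":0.005,"dy":-0.082,"dz":0.003,"wx":0.056,"wy":0,"wz":-0.097,"hand":1},{"dx":0.007,"dy":-0.107,"dz":0.004,"wx":0.074,"wy":0,"wz":-0.127,"hand":1},{"dx":0.009,"dy":-0.132,"dz":0.005,"wx":0.091,"wy":0,"wz":-0.157,"hand":1},{"dx":0.0106,"dy":-0.155,"dz":0.006,"wx":0.107,"wy":0,"wz":-0.184,"hand":1}]'
python3 - <<'E'
from h import *
p,r,s=cur(); print(s["qpos"].round(3),s["force"].round(1))
tgt=np.array([.4580,.3105,.281])+R.from_euler('z',.6).apply([-.002,0,0])
pp,rr=tcp_for(COR,tgt,.6,np.radians(30)); delta(pp,rr)
E
```

```text
clock: 11.78
tcp_pos: [0.4058, 0.1122, 0.413]
tcp_rot: [0.948, 0.187, 0.254, -0.05]
force: [1.1, -0.5, -2.8]
gripper_width: 0.0151
[-0.079 -0.28  -0.258  1.116  0.229  2.728] [ 1.1 -0.5 -2.8]
d mm [  42.  -147.5   23.9] w rad [ 0.105 -0.001 -0.182] deg 12.0
```

```bash
python3 -m handwheel '[{"dx":0.006,"dy":-0.022,"dz":0.0035,"wx":0.016,"wy":0,"wz":-0.027,"hand":1},{"dx":0.013,"dy":-0.045,"dz":0.0075,"wx":0.032,"wy":0,"wz":-0.056,"hand":1},{"dx":0.02,"dy":-0.068,"dz":0.0115,"wx":0.049,"wy":0,"wz":-0.084,"hand":1},{"dx":0.026,"dy":-0.09,"dz":0.0145,"wx":0.064,"wy":0,"wz":-0.111,"hand":1},{"dx":0.032,"dy":-0.11,"dz":0.018,"wx":0.078,"wy":0,"wz":-0.136,"hand":1},{"dx":0.036,"dy":-0.127,"dz":0.021,"wx":0.09,"wy":0,"wz":-0.157,"hand":1},{"dx":0.04,"dy":-0.14,"dz":0.023,"wx":0.1,"wy":0,"wz":-0.173,"hand":1},{"dx":0.042,"dy":-0.1475,"dz":0.024,"wx":0.105,"wy":0,"wz":-0.182,"hand":1}]'
python3 -m handwheel '[{"dx":0,"dy":0,"dz":0,"wx":0,"wy":0,"wz":0,"hand":1},{"dx":0,"dy":0,"dz":0,"wx":0,"wy":0,"wz":0,"hand":1},{"dx":0,"dy":0,"dz":0,"wx":0,"wy":0,"wz":0,"hand":1},{"dx":0,"dy":0,"dz":0,"wx":0,"wy":0,"wz":0,"hand":1}]'
python3 - <<'E'
from h import *
p,r,s=cur(); print(s["qpos"].round(3),s["force"].round(1),rodpt(COR).round(4))
snap("scene","s12");snap("wrist","w12")
im=cv2.imread("pics/s12.png"); cv2.imwrite("pics/s12c.png",cv2.resize(im[120:320,310:460],None,fx=3,fy=3,interpolation=cv2.INTER_CUBIC))
E
```

```text
clock: 12.78
tcp_pos: [0.3941, 0.2678, 0.4132]
tcp_rot: [0.923, 0.286, 0.247, -0.077]
force: [0.1, -0.4, -2.0]
gripper_width: 0.015
clock: 13.28
tcp_pos: [0.3942, 0.2676, 0.4132]
tcp_rot: [0.923, 0.286, 0.247, -0.077]
force: [-0.1, 0.9, -2.2]
gripper_width: 0.0153
[ 0.351 -0.192 -0.208  1.044  0.124  2.925] [-0.1  0.9 -2.2] [0.4561 0.31   0.2808]
```

View pics/s12c.png

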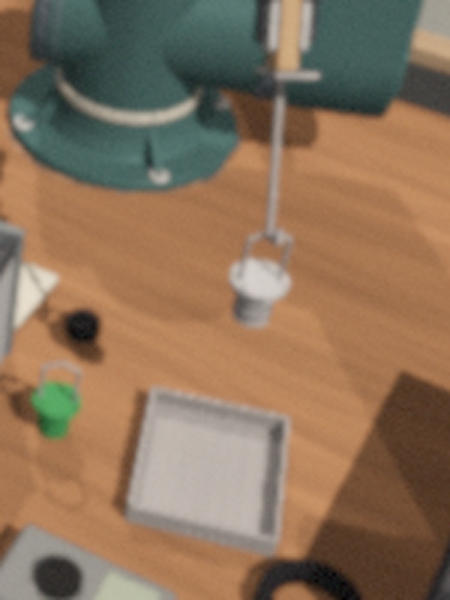

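View pics/w12.png

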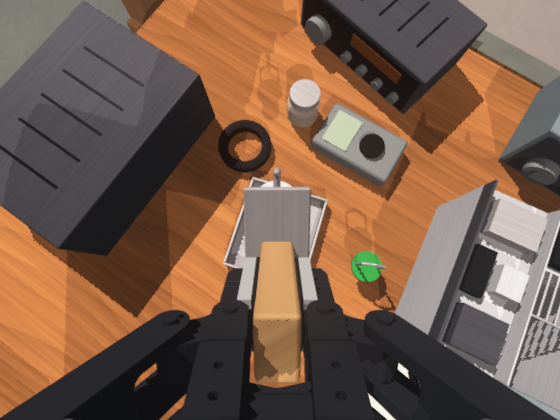

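The can hangs straight above the tray. I'll lower it to just above the floor.

```bash
python3 -m handwheel '[{"dx":-0.005,"dy":0,"dz":0.009,"wx":0,"wy":0,"wz":0,"hand":1},{"dx":-0.017,"dy":0,"dz":0.029,"wx":0,"wy":0,"wz":0,"hand":1},{"dx":-0.031,"dy":0,"dz":0.054,"wx":0,"wy":0,"wz":0,"hand":1},{"dx":-0.046,"dy":0,"dz":0.08,"wx":0,"wy":0,"wz":0,"hand":1},{"dx":-0.061,"dy":0,"dz":0.106,"wx":0,"wy":0,"wz":0,"hand":1},{"dx":-0.075,"dy":0,"dz":0.13,"wx":0,"wy":0,"wz":0,"hand":1},{"dx":-0.085,"dy":0,"dz":0.148,"wx":0,"wy":0,"wz":0,"hand":1},{"dx":-0.091,"dy":0,"dz":0.158,"wx":0,"wy":0,"wz":0,"hand":1}]'
python3 -m handwheel '[{"dx":0,"dy":0,"dz":0,"wx":0,"wy":0,"wz":0,"hand":1},{"dx":0,"dy":0,"dz":0,"wx":0,"wy":0,"wz":0,"hand":1},{"dx":0,"dy":0,"dz":0,"wx":0,"wy":0,"wz":0,"hand":1},{"dx":0,"dy":0,"dz":0,"wx":0,"wy":0,"wz":0,"hand":1}]'
python3 - <<'E'
from h import *
p,r,s=cur(); print(s["force"].round(1),rodpt(COR).round(4))
snap("scene","s13");snap("wrist","w13")
im=cv2.imread("pics/s13.png"); cv2.imwrite("pics/s13c.png",cv2.resize(im[190:320,310:440],None,fx=4,fy=4,interpolation=cv2.INTER_CUBIC))
d=rodpt(COR); 
for z in (.0855,.082,.062):
    pp,rr=tcp_for(COR,[d[0],d[1],z],.6,np.radians(30)); print(z); delta(pp,rr)
E
```

```text
clock: 14.38
tcp_pos: [0.3936, 0.2676, 0.2293]
tcp_rot: [0.923, 0.286, 0.247, -0.077]
force: [-0.4, 0.3, -2.5]
gripper_width: 0.0153
clock: 14.88
tcp_pos: [0.3938, 0.2677, 0.2297]
tcp_rot: [0.923, 0.286, 0.247, -0.077]
force: [-0.9, -0.4, -2.6]
gripper_width: 0.0153
[-0.9 -0.4 -2.6] [0.4556 0.3101 0.0973]
0.0855
d mm [-5.9 -0.1 10.1] w rad [-0.001  0.001  0.001] deg 0.1
0.082
d mm [-7.7 -0.1 13.1] w rad [-0.001  0.001  0.001] deg 0.1
0.062
d mm [-17.6  -0.1  30.4] w rad [-0.001  0.001  0.001] deg 0.1
```

View pics/s13c.png

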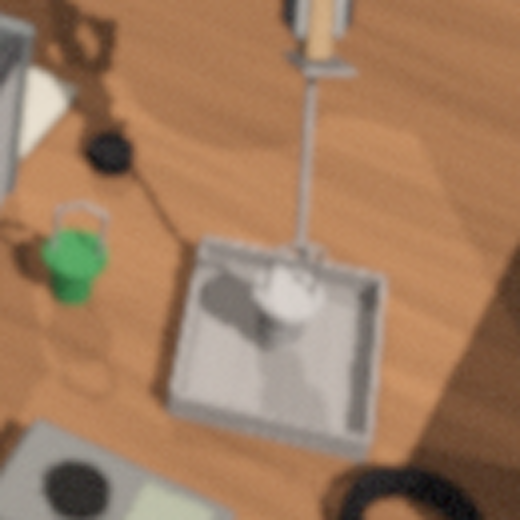

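View pics/w13.png

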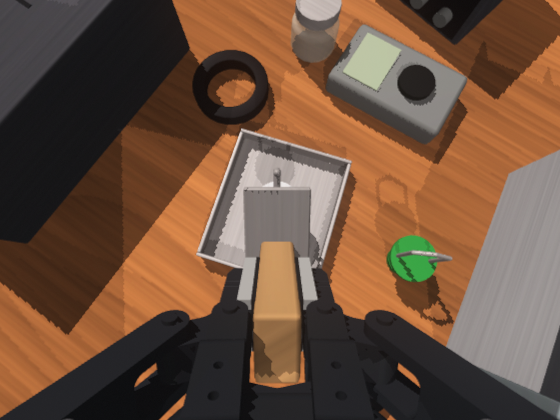

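The can hangs over the tray floor, near the middle. I'll lower it slowly to contact.

```bash
python3 -m handwheel '[{"dx":-0.001,"dy":0,"dz":0.0017,"wx":0,"wy":0,"wz":0,"hand":1},{"dx":-0.002,"dy":0,"dz":0.0035,"wx":0,"wy":0,"wz":0,"hand":1},{"dx":-0.003,"dy":0,"dz":0.0052,"wx":0,"wy":0,"wz":0,"hand":1},{"dx":-0.004,"dy":0,"dz":0.007,"wx":0,"wy":0,"wz":0,"hand":1},{"dx":-0.005,"dy":0,"dz":0.0087,"wx":0,"wy":0,"wz":0,"hand":1},{"dx":-0.006,"dy":0,"dz":0.0104,"wx":0,"wy":0,"wz":0,"hand":1},{"dx":-0.007,"dy":0,"dz":0.0121,"wx":0,"wy":0,"wz":0,"hand":1},{"dx":-0.008,"dy":0,"dz":0.0139,"wx":0,"wy":0,"wz":0,"hand":1}]'
python3 - <<'E'
from h import *
p,r,s=cur(); print(s["force"].round(1),rodpt(COR).round(4))
snap("scene","s14");snap("wrist","w14");snap("top","t14")
im=cv2.imread("pics/s14.png"); a=cv2.resize(im[190:320,310:440],None,fx=4,fy=4,interpolation=cv2.INTER_CUBIC)
im=cv2.imread("pics/w14.png"); b=cv2.resize(im[110:240,200:330],None,fx=4,fy=4,interpolation=cv2.INTER_CUBIC)
cv2.imwrite("pics/s14c.png",cv2.resize(np.hstack([a,b]),(780,390)))
E
```

```text
clock: 15.98
tcp_pos: [0.3938, 0.2677, 0.2135]
tcp_rot: [0.923, 0.286, 0.247, -0.077]
force: [-0.0, 1.0, -0.8]
gripper_width: 0.0154
[-0.   1.  -0.8] [0.4557 0.3102 0.0811]
```

View pics/s14c.png

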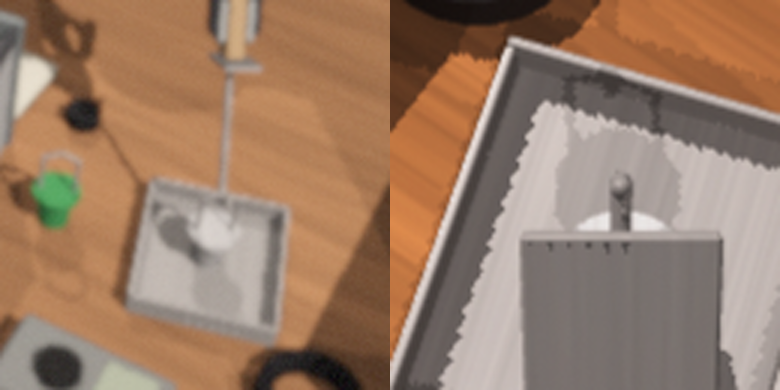

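The load came off (force z went from -2.6 to -0.8), and the can stands on the floor. I'll drop the hook to mid-opening and check.

```bash
python3 -m handwheel '[{"dx":-0.002,"dy":0,"dz":0.0035,"wx":0,"wy":0,"wz":0,"hand":1},{"dx":-0.004,"dy":0,"dz":0.007,"wx":0,"wy":0,"wz":0,"hand":1},{"dx":-0.006,"dy":0,"dz":0.0104,"wx":0,"wy":0,"wz":0,"hand":1},{"dx":-0.008,"dy":0,"dz":0.0139,"wx":0,"wy":0,"wz":0,"hand":1},{"dx":-0.0095,"dy":0,"dz":0.0165,"wx":0,"wy":0,"wz":0,"hand":1},{"dx":-0.0095,"dy":0,"dz":0.0165,"wx":0,"wy":0,"wz":0,"hand":1}]'
python3 - <<'E'
from h import *
p,r,s=cur(); print(s["force"].round(1),rodpt(COR).round(4))
snap("scene","s15");snap("wrist","w15")
im=cv2.imread("pics/s15.png"); a=cv2.resize(im[200:310,330:440],None,fx=5,fy=5,interpolation=cv2.INTER_CUBIC)
im=cv2.imread("pics/w15.png"); b=cv2.resize(im[110:220,220:330],None,fx=5,fy=5,interpolation=cv2.INTER_CUBIC)
cv2.imwrite("pics/s15c.png",cv2.resize(np.hstack([a,b]),(800,400)))
E
```

```text
clock: 16.88
tcp_pos: [0.3936, 0.2676, 0.1941]
tcp_rot: [0.923, 0.286, 0.247, -0.077]
force: [0.1, 0.4, -0.6]
gripper_width: 0.0152
[ 0.1  0.4 -0.6] [0.4553 0.31   0.0616]
```

View pics/s15c.png

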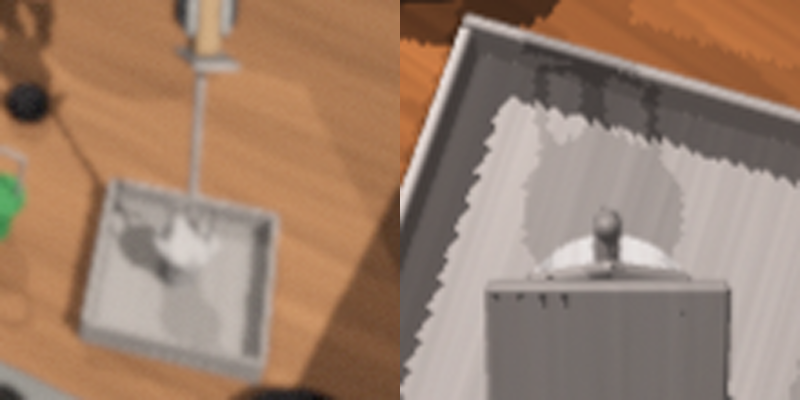

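The hook is now below the bail and centred in the opening. I'll draw it back horizontally, slowly at first.

```bash
python3 -m handwheel '[{"dx":-0.004,"dy":0,"dz":-0.0023,"wx":0,"wy":0,"wz":0,"hand":1},{"dx":-0.009,"dy":0,"dz":-0.0052,"wx":0,"wy":0,"wz":0,"hand":1},{"dx":-0.015,"dy":0,"dz":-0.0087,"wx":0,"wy":0,"wz":0,"hand":1},{"dx":-0.021,"dy":0,"dz":-0.0121,"wx":0,"wy":0,"wz":0,"hand":1},{"dx":-0.028,"dy":0,"dz":-0.0162,"wx":0,"wy":0,"wz":0,"hand":1},{"dx":-0.036,"dy":0,"dz":-0.0208,"wx":0,"wy":0,"wz":0,"hand":1},{"dx":-0.044,"dy":0,"dz":-0.0254,"wx":0,"wy":0,"wz":0,"hand":1},{"dx":-0.048,"dy":0,"dz":-0.0277,"wx":0,"wy":0,"wz":0,"hand":1}]'
python3 - <<'E'
from h import *
p,r,s=cur(); print(s["force"].round(1),rodpt(COR).round(4))
snap("scene","s16");snap("wrist","w16")
im=cv2.imread("pics/s16.png"); a=cv2.resize(im[200:310,330:440],None,fx=5,fy=5,interpolation=cv2.INTER_CUBIC)
im=cv2.imread("pics/w16.png"); b=cv2.resize(im[80:240,200:360],None,fx=3.4375,fy=3.4375,interpolation=cv2.INTER_CUBIC)
cv2.imwrite("pics/s16c.png",cv2.resize(np.hstack([a,b]),(800,400)))
E
```

```text
clock: 17.98
tcp_pos: [0.3476, 0.236, 0.1946]
tcp_rot: [0.923, 0.286, 0.247, -0.077]
force: [0.3, -0.6, -1.4]
gripper_width: 0.0149
[ 0.3 -0.6 -1.4] [0.4094 0.2784 0.0621]
```

View pics/s16c.png

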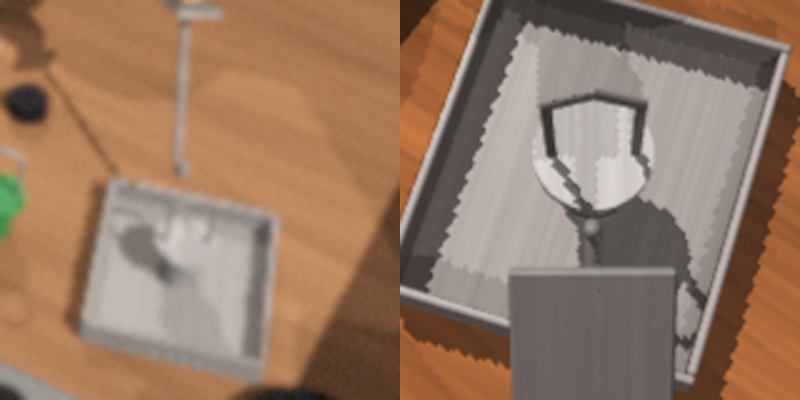

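The can stands upright in the tray at crop (595,160), and the hook tip is clear of it at (590,228). I'll rise and travel back to above the holder.

```bash
python3 -m handwheel '[{"dx":-0.013,"dy":0,"dz":-0.0075,"wx":0,"wy":0,"wz":0,"hand":1},{"dx":-0.005,"dy":0,"dz":-0.022,"wx":0,"wy":0,"wz":0,"hand":1},{"dx":0.01,"dy":0,"dz":-0.048,"wx":0,"wy":0,"wz":0,"hand":1},{"dx":0.027,"dy":0,"dz":-0.078,"wx":0,"wy":0,"wz":0,"hand":1},{"dx":0.045,"dy":0,"dz":-0.109,"wx":0,"wy":0,"wz":0,"hand":1},{"dx":0.062,"dy":0,"dz":-0.138,"wx":0,"wy":0,"wz":0,"hand":1},{"dx":0.067,"dy":0,"dz":-0.146,"wx":0,"wy":0,"wz":0,"hand":1}]'
python3 - <<'E'
from h import *
h=np.load("home.npz"); hr=R.from_quat(h["q"]); t=h["p"]+hr.apply([0,0,-.17]); print(t)
print(rodpt(COR),cur()[2]["qpos"].round(2))
p0,r0,_=cur(); delta(t,hr)
for f in (.33,.67):
    pm=p0+(t-p0)*f; pm[2]=p0[2]+.01; rm=r0*R.from_rotvec((r0.inv()*hr).as_rotvec()*f); delta(pm,rm)
snap("top","t17")
E
```

```text
clock: 18.95
tcp_pos: [0.3356, 0.2275, 0.3562]
tcp_rot: [0.922, 0.286, 0.248, -0.077]
force: [0.9, 0.3, -1.4]
gripper_width: 0.0151
[ 0.36272401 -0.33590687  0.29775823]
[0.39771178 0.27000582 0.22396927] [ 0.28 -0.33 -0.44  0.95  0.16  2.86]
d mm [-285.6  480.   -97.8] w rad [-0.338  0.006  0.587] deg 38.8
d mm [-79.6 158.4 -57.6] w rad [-0.112  0.002  0.194] deg 12.8
d mm [-166.7  321.6 -108.1] w rad [-0.226  0.004  0.393] deg 26.0
```

```bash
python3 -m handwheel '[{"dx":-0.01,"dy":0.02,"dz":-0.007,"wx":-0.014,"wy":0,"wz":0.024,"hand":1},{"dx":-0.03,"dy":0.06,"dz":-0.021,"wx":-0.042,"wy":0,"wz":0.073,"hand":1},{"dx":-0.053,"dy":0.105,"dz":-0.037,"wx":-0.074,"wy":0,"wz":0.129,"hand":1},{"dx":-0.077,"dy":0.15,"dz":-0.053,"wx":-0.106,"wy":0,"wz":0.184,"hand":1},{"dx":-0.1,"dy":0.195,"dz":-0.067,"wx":-0.138,"wy":0,"wz":0.24,"hand":1},{"dx":-0.124,"dy":0.24,"dz":-0.082,"wx":-0.17,"wy":0,"wz":0.295,"hand":1},{"dx":-0.148,"dy":0.285,"dz":-0.096,"wx":-0.2,"wy":0,"wz":0.348,"hand":1},{"dx":-0.167,"dy":0.322,"dz":-0.108,"wx":-0.226,"wy":0.004,"wz":0.393,"hand":1}]'
python3 - <<'E'
from h import *
h=np.load("home.npz"); hr=R.from_quat(h["q"])
t=h["p"]+hr.apply([0,0,-.19]); delta(t,hr); t=h["p"]+hr.apply([0,0,-.17]); delta(t,hr)
E
```

```text
clock: 20.0
tcp_pos: [0.3524, -0.1355, 0.3646]
tcp_rot: [0.963, 0.07, 0.261, -0.02]
force: [2.1, 0.5, -0.4]
gripper_width: 0.015
d mm [-49.5 197.7  27.9] w rad [-0.111  0.002  0.191] deg 12.7
d mm [-49.6 200.   47.8] w rad [-0.111  0.002  0.191] deg 12.7
```

```bash
python3 -m handwheel '[{"dx":-0.012,"dy":0.048,"dz":0.005,"wx":-0.027,"wy":0,"wz":0.046,"hand":1},{"dx":-0.024,"dy":0.094,"dz":0.01,"wx":-0.053,"wy":0,"wz":0.092,"hand":1},{"dx":-0.035,"dy":0.14,"dz":0.018,"wx":-0.08,"wy":0.001,"wz":0.138,"hand":1},{"dx":-0.044,"dy":0.178,"dz":0.024,"wx":-0.1,"wy":0.002,"wz":0.173,"hand":1},{"dx":-0.0495,"dy":0.198,"dz":0.028,"wx":-0.111,"wy":0.002,"wz":0.191,"hand":1},{"dx":-0.0495,"dy":0.198,"dz":0.028,"wx":-0.111,"wy":0.002,"wz":0.191,"hand":1},{"dx":-0.0495,"dy":0.198,"dz":0.028,"wx":-0.111,"wy":0.002,"wz":0.191,"hand":1}]'
python3 - <<'E'
from h import *
h=np.load("home.npz"); hr=R.from_quat(h["q"])
for b in (.17,.125,.06,.005,0): print(b);delta(h["p"]+hr.apply([0,0,-b]),hr)
snap("wrist","w18"); im=cv2.imread("pics/w18.png"); cv2.imwrite("pics/w18c.png",cv2.resize(im[100:240,210:350],None,fx=4,fy=4,interpolation=cv2.INTER_CUBIC))
E
```

```text
clock: 20.88
tcp_pos: [0.3527, -0.3344, 0.315]
tcp_rot: [0.964, -0.037, 0.262, 0.008]
force: [-0.5, 1.2, -1.7]
gripper_width: 0.015
0.17
d mm [ 0.1  0.9 20. ] w rad [-0.001  0.     0.001] deg 0.1
0.125
d mm [ 0.1  0.9 65. ] w rad [-0.001  0.     0.001] deg 0.1
0.06
d mm [1.0e-01 1.0e+00 1.3e+02] w rad [-0.001  0.     0.001] deg 0.1
0.005
d mm [1.00e-01 1.00e+00 1.85e+02] w rad [-0.001  0.     0.001] deg 0.1
0
d mm [1.0e-01 1.0e+00 1.9e+02] w rad [-0.001  0.     0.001] deg 0.1
```

View pics/w18c.png

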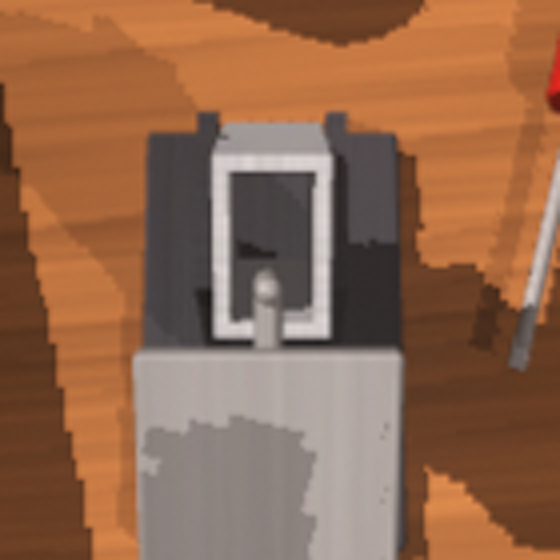

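The view matches the one at withdrawal: the hook tip at crop (266,285) lies inside the sleeve bore, which spans x 230–313. I'll insert along the axis.

```bash
python3 -m handwheel '[{"dx":0,"dy":0.001,"dz":0.015,"wx":0,"wy":0,"wz":0,"hand":1},{"dx":0,"dy":0.001,"dz":0.035,"wx":0,"wy":0,"wz":0,"hand":1},{"dx":0,"dy":0.001,"dz":0.06,"wx":0,"wy":0,"wz":0,"hand":1},{"dx":0,"dy":0.001,"dz":0.085,"wx":0,"wy":0,"wz":0,"hand":1},{"dx":0,"dy":0.001,"dz":0.11,"wx":0,"wy":0,"wz":0,"hand":1},{"dx":0,"dy":0.001,"dz":0.135,"wx":0,"wy":0,"wz":0,"hand":1},{"dx":0,"dy":0.001,"dz":0.158,"wx":0,"wy":0,"wz":0,"hand":1},{"dx":0,"dy":0.001,"dz":0.175,"wx":0,"wy":0,"wz":0,"hand":1}]'
python3 - <<'E'
from h import *
h=np.load("home.npz"); hr=R.from_quat(h["q"]); delta(h["p"],hr); print(cur()[2]["force"].round(1))
E
```

```text
clock: 21.92
tcp_pos: [0.4414, -0.3405, 0.164]
tcp_rot: [0.964, -0.036, 0.262, 0.008]
force: [0.7, -0.3, -0.6]
gripper_width: 0.0153
d mm [-0.4  1.  14.7] w rad [-0.001 -0.     0.003] deg 0.2
[ 0.7 -0.3 -0.6]
```

```bash
python3 -m handwheel '[{"dx":0,"dy":0.001,"dz":0.005,"wx":0,"wy":0,"wz":0,"hand":1},{"dx":0,"dy":0.001,"dz":0.009,"wx":0,"wy":0,"wz":0,"hand":1},{"dx":0,"dy":0.001,"dz":0.012,"wx":0,"wy":0,"wz":0,"hand":1},{"dx":0,"dy":0.001,"dz":0.0135,"wx":0,"wy":0,"wz":0,"hand":1},{"dx":0,"dy":0.001,"dz":0.0145,"wx":0,"wy":0,"wz":0,"hand":1},{"dx":0,"dy":0.001,"dz":0.0145,"wx":0,"wy":0,"wz":0,"hand":1}]'
python3 - <<'E'
from h import *
h=np.load("home.npz"); hr=R.from_quat(h["q"]); delta(h["p"],hr); print(cur()[2]["force"].round(1))
snap("wrist","w19"); im=cv2.imread("pics/w19.png"); cv2.imwrite("pics/w19c.png",cv2.resize(im[130:390,200:350],None,fx=2.3,fy=2.3,interpolation=cv2.INTER_CUBIC))
E
```

```text
clock: 22.68
tcp_pos: [0.4486, -0.342, 0.1516]
tcp_rot: [0.964, -0.036, 0.262, 0.008]
force: [0.6, 0.2, -1.5]
gripper_width: 0.0154
d mm [-0.4 -0.1  0.3] w rad [-0.001 -0.     0.003] deg 0.2
[ 0.6  0.2 -1.5]
```

View pics/w19c.png

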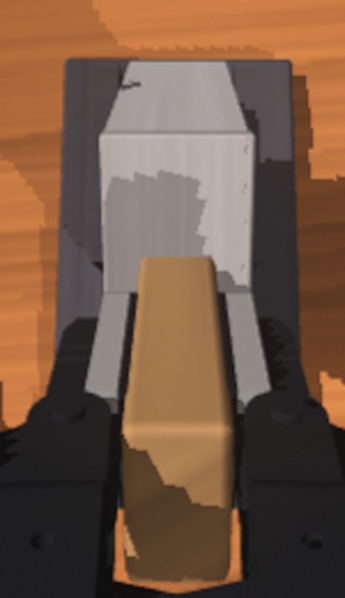

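The rod is back at its grasp pose to within 0.5 mm. I'll seat it with a slight press, then open and back off along the axis.

```bash
python3 -m handwheel '[{"dx":0,"dy":0,"dz":0.0007,"wx":0,"wy":0,"wz":0,"hand":1},{"dx":0,"dy":0,"dz":0.0007,"wx":0,"wy":0,"wz":0,"hand":0.8},{"dx":0,"dy":0,"dz":0.0007,"wx":0,"wy":0,"wz":0,"hand":0.6},{"dx":0,"dy":0,"dz":0.0007,"wx":0,"wy":0,"wz":0,"hand":0},{"dx":0,"dy":0,"dz":0.0007,"wx":0,"wy":0,"wz":0,"hand":0},{"dx":0,"dy":0,"dz":0.0007,"wx":0,"wy":0,"wz":0,"hand":0},{"dx":0,"dy":0,"dz":0.0007,"wx":0,"wy":0,"wz":0,"hand":0},{"dx":0,"dy":0,"dz":0.0007,"wx":0,"wy":0,"wz":0,"hand":0}]'
```

```text
clock: 23.72
tcp_pos: [0.449, -0.3421, 0.151]
tcp_rot: [0.964, -0.036, 0.262, 0.008]
force: [0.3, -0.4, 0.7]
gripper_width: 0.0854
```

```bash
python3 -m handwheel '[{"dx":0,"dy":0,"dz":-0.01,"wx":0,"wy":0,"wz":0,"hand":0},{"dx":0,"dy":0,"dz":-0.03,"wx":0,"wy":0,"wz":0,"hand":0},{"dx":0,"dy":0,"dz":-0.06,"wx":0,"wy":0,"wz":0,"hand":0},{"dx":0,"dy":0,"dz":-0.09,"wx":0,"wy":0,"wz":0,"hand":0},{"dx":0,"dy":0,"dz":-0.12,"wx":0,"wy":0,"wz":0,"hand":0},{"dx":0,"dy":0,"dz":-0.125,"wx":0,"wy":0,"wz":0,"hand":0},{"dx":0,"dy":0,"dz":-0.125,"wx":0,"wy":0,"wz":0,"hand":0}]'
python3 - <<'E'
from h import *
snap("wrist","w20"); snap("top","t20"); snap("scene","s20")
a=cv2.imread("pics/t20.png"); cv2.imwrite("pics/t20c.png",cv2.resize(a[175:270,115:215],None,fx=6,fy=6,interpolation=cv2.INTER_CUBIC))
E
```

```text
clock: 24.6
tcp_pos: [0.3859, -0.3378, 0.2587]
tcp_rot: [0.964, -0.036, 0.262, 0.008]
force: [-0.2, -0.9, -0.6]
gripper_width: 0.0855
```

View pics/w20.png

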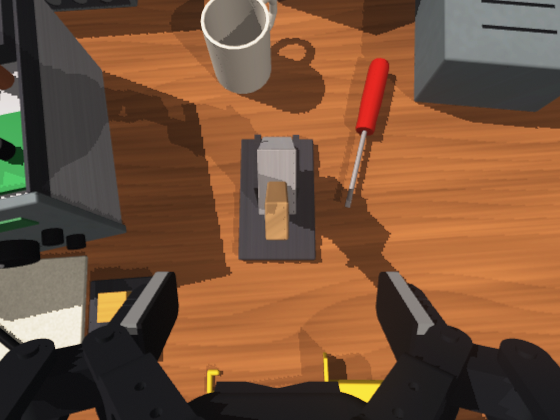

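View pics/t20c.png

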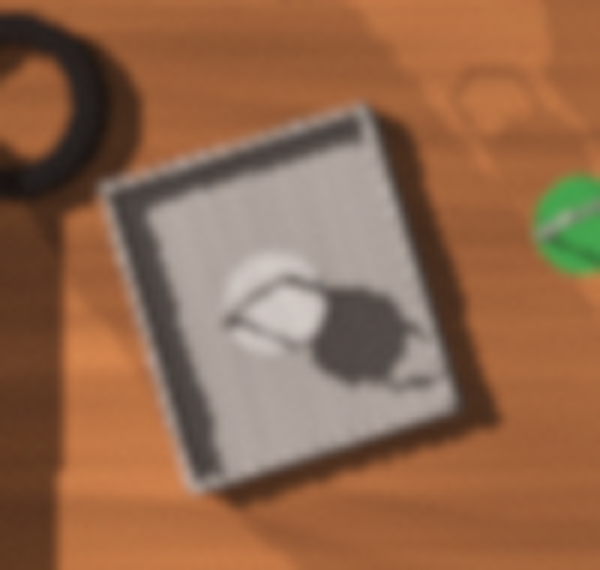

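View pics/s20.png

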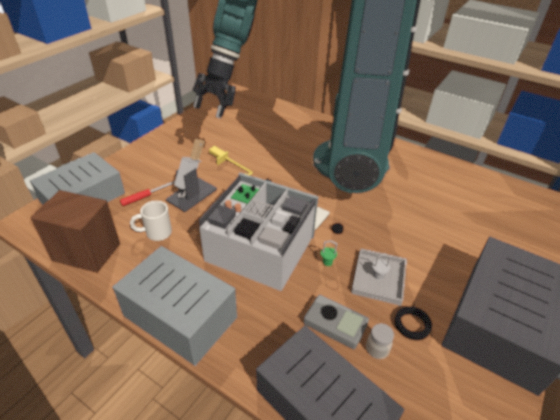

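The rod stands in the sleeve at (276,210), as it did at the start. The can stands near the tray's middle, with its collar at crop (275,303) against the tray centre at about (282,298). The bystanders look unmoved and the gripper is clear. Handing in.

Run:
```python
from h import *
t=load("t20.npz"); u=cp((115,175),6,[(275,303)])[0]; w=ray(t,u,.044); print("can in tray",(toch(w,TR)[:2]*1e3).round(0))
from plant import manip
print(manip.hand_in(), manip.state()["clock"])
```

```text
can in tray [-4. -1.]
the job is handed in; nothing more can be done
the job is handed in; nothing more can be done
```

I carried out the task and handed it in at about 25 s of the 72 s allowed; no verdict is reported. I took the wooden-handled rod, hooked the can under the guard, and lifted it over the rail lips and out of the bay. I then set it down in the tray and put the rod back in its holder.

- **Lift:** by the rod's position, the can's bottom reached about z = 0.20 m while hanging on the hook. I saw it hang clear in the pictures.
- **Can in the tray:** it stands upright about 4 mm from the tray's middle, well within the limits, with the hook off it.
- **Rod:** it is back in the sleeve, within about 1 mm of where I first gripped it, at the same lean.
- **Robot:** the gripper is open and clear of everything. I saw no contact between it and the can.
- **Bystanders:** in the last pictures they look unmoved; I did not measure each one.

**Disagreements:**
- The top and wrist cameras differed by about 3 mm sideways. I used the wrist camera's values for the holder and the bay.
- One move call was refused for missing keys, and nothing moved.

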